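# Drive the wedge home to clamp a sleeve in the wedge vice

## Robot

A 7-joint arm with a two-finger parallel gripper is mounted at the origin on a cart in front of the work surface, level with it; the furniture and walls round the work are solid. World frame = base frame: x ahead of the robot, y to its left, z up, the work surface at z = 0. Lengths are in m, angles in rad, forces in N, time in s.
With the tool pointing down it reaches from about 0.4 to 0.75 m from the base axis. Payload 19.5 kg.
Tool frame: the origin (TCP) lies between the finger pads; the fingertips stand 22 mm ahead of it and the grasp point (between the pads) lies 3 mm ahead of it; z points along the fingers, x is the direction in which the jaws open and shut, and the axes are right-handed (so a half turn about z gives the same grasp; the last joint's range is limited). The gripper opens to 85 mm and grips with 20 to 120 N. Pads are 22 mm wide; open, the fingers measure 114 mm over their backs; the gripper's body (76 mm by 85 mm) begins 54 mm behind the grasp point. The pads swing forward as they close: fully open they stand 13 mm farther back than shut.
Start: joints at [1.12, 0.707, -0.028, 1.485, 0.022, 0.951, -0.075], TCP at [0.229, -0.528, 0.253] pointing down, gripper open.
Joint ranges: [-2.71, 2.71], [-0.32, 2.16], [-1.57, 1.52], [0, 2.45], [-1.46, 4.6], [0, 2.02], [-2.83, 2.83]. Speed limits (rad/s): [1.89, 1.89, 2.57, 2.57, 3.01, 3.01, 3.01].

## Interface

Orientations are given as a unit quaternion [x, y, z, w].
In Python, from station import status, eyes, bot, nets gives the robot as it stands.
- The arm moves only by the tool apply_moves, never from a script. Its argument "targets" is one flat list of numbers, 7 for each row, row after row: the turn, a rotation vector about the tool's x, y, z in degrees, then the shift along the tool's x, y, z in mm, then the opening, from -1 (shut) to 1 (fully open). A call has 1 to 5 rows; each row shifts and turns the commanded pose from where the row before left it, along the tool's axes as they then stand; what a row does not reach is not made up. A row lasts 1/10 s, in which the tool goes at most 50 mm and 8.59 degrees, less where a joint would pass 70% of its speed; a pose out of reach is approached as far as the arm can. A call is refused whole if a number of a shift passes 50 or a number of a turn 8.59, either way. A call with a gripper value outside its range is refused whole. The fingers move at their own pace and stop on an object; "force" is the grip in N (left out, the last holds). Time passes only in rows, so rows that do not move let the fingers close. It gives the time, the measured TCP pose, the force and the opening at its end, in the units of the state.
- status.read_state(): the state, without advancing time (a new reading comes with each control period).
- eyes.capture(name): name is "scene" or "top"; returns a dict with "image" (420x560x3 uint8, blue, green, red), "range_z" (420x560 float32, m along the optical axis (not along the pixel's ray), 0 where there is no reading), "mtx" (3x3 intrinsics, pixels), "world_from_camera" (4x4, takes a point from camera to world coordinates). Camera axes: x right, y up, looking along -z (the intrinsics and any distortion apply to the point x, -y, -z); pixel columns grow to the right and rows downward; lengths in m; the calibration is good to about 2 mm. A picture is of the moment at which its call begins.
- bot.finish_job(): hands the job in, once; it reports no verdict.
Trained networks look in a picture, given as the dict that the camera call returned (one of the last four; its "shot" number tells which), for a name from the list of things; names that differ only in an ending like _2 or _b are one class to them, and where a whole thing is asked for, a point or a joint stands for the part that bears it (a point fixed in the world has none). Each returns a list of dicts, best first, with "confidence" (0 to 1); they miss things now and then, are a little off and sometimes report something else, mostly with a low value. They report only what shows in the picture. A call takes as long as a camera call. They do not tell look-alikes from the thing itself.
- nets.spot_in(picture, thing): "at" ([x, y, z] in m, in world coordinates, good to about 4 mm: the middle of the surface that is visible of it).
- nets.spot_point(picture, thing): "at" ([x, y, z] in m, in world coordinates, good to about 4 mm: a listed point, or the origin of a listed thing).
The state is a dict: "t": time; "q": joint angles; "joint_velocities": joint speeds; "joint_efforts": joint torques, N m; "ee_pos": TCP position; "ee_rot": TCP orientation; "force": force on the tool from outside, world axes, zero at the start; "ft_torque": the same for the moment, N m; "opening": opening from 0.0 (shut) to 1.0 (fully open).
Only numpy, scipy, OpenCV 4.12 (cv2) and the standard library are available. Lean on these libraries where they do the work, as an engineer would, in place of code of your own. Each camera call takes 0.05 s, during which the arm holds its last target. There are 200 camera calls.

## Task

Clamp the sleeve that lies in the steel wedge vice: draw the wooden wedge out of its slanted holder by its grip rib, stand it loosely in the vice's slot, thin end first and straight side to the fence, and let go of it. Then take the mallet and tap the wedge in by its thick end with several separate light taps, not one push and not with the fingers, until it stops advancing and the sleeve is held tight. Lay the mallet back flat on the table clear of the vice, and leave the other things where they are.

Things in the scene. Friction and masses are not known exactly. Their poses are not given: they have to be found in the camera images.
- wedge: hardwood wedge, 90 g, 96 mm long, 32 mm tall, with a grip rib on top. Origin: middle of its underside; +y along it to the thin end, z up. Butt face at y = -48 mm, thin end at y = +48. Straight long face at x = -8 mm; the other tapers 1 in 8, from x = +14 at the butt to x = +2 at the thin end. Starts in the holder, only the rib sticking out, z leaning 35 degrees from vertical to holder -x
- wedge_rib (a point): middle of the wedge's grip rib, at wedge (-1, -10, 47) mm, axes as the wedge. The rib has parallel faces, 12 mm thick along x, 52 mm long along y, and stands from wedge z = 32 to 62 mm
- holder: fixed plywood holder, foot 80 x 130 mm. Origin: middle of its underside, z up. Its slot runs along y and leans 35 degrees: from its floor, 30 mm above the table, it rises towards -x (the robot's side); walls 30 mm high along the lean, highest point 66 mm above the table. The wedge has about 1 mm of play and comes out along the lean
- wedge_vice: fixed steel wedge vice. Origin: on the table under the slot, z up; the wedge is driven to +y. Base plate x -32 to +72, y -82 to +62 mm, top at z = 8. Fixed fence with its face at x = -8 mm (the wedge's straight face goes against it) and, opposite, the sliding jaw with a matching taper; both y -30 to +30 mm, tops at z = 36. Beyond the jaw lies the sleeve, before a fixed stop with its face at x = 50.5 mm
- vice_home (a point): point in the vice at (0, 4, 8) mm, axes as the vice: where the wedge's origin is when it grips (tight, up to 6 mm farther), wedge axes as the vice's. With its origin 20 mm short of it (towards -y) the wedge just touches the open jaw; farther back it has 1 mm of play along x (towards +x) for each 8 mm, so 4.5 mm when 56 mm short, with its tip still 26 mm inside the slot
- vice_jaw (a joint): travel of the sliding jaw towards the sleeve, in m: 0 open, as found (about 1 N of friction holds it), about 0.0025 to 0.0032 when it grips the sleeve against the stop
- mallet: small rubber mallet, 284 mm long, 0.21 kg, lying on the table. Origin: on the table under the middle of its length, z up, +x along the handle towards the head. Head: cylinder 37 mm in diameter and 75 mm long along y, centre at (123, 0, 18.5) mm, flat striking faces at y = -37.5 and +37.5. Handle 17 mm in diameter, its axis at z = 17 mm where x = 72; centre of mass near x = 55 mm
- sleeve: dark plain sleeve, 18 mm in diameter, 88 mm long, lying loosely in the vice along y between jaw and stop. Origin: its underside at the middle, on the vice's base plate
- boot_a: rubber dust boot, 45 mm across, 22 mm tall; bystander. Origin: centre of its underside.
- boot_b: second rubber dust boot, 45 mm across, 22 mm tall; bystander. Origin: centre of its underside.
- paint_jar: jar of touch-up paint, 56 mm across, 66 mm tall; bystander. Origin: centre of its underside.
- tape_roll: roll of paper tape lying flat, 89 mm across, 19 mm tall; bystander. Origin: centre of its underside.
- grease_tube: half-squeezed tube with a red cap, 57 x 150 x 40 mm, lying; bystander. Origin: centre of its underside.
Mind the look-alikes: they are no part of the job. There is more than one size of the sleeve; the one meant has the size given above.

How it is judged:
By the outcome, as a careful person would: the job done as asked, in the order asked, and still so for the second after the job is handed in, with the robot touching nothing.
It also fails if it takes over 61 s, if anything falls off the work surface, if the arm or the gripper's body presses on something with over 40 N, if the wrist force passes 120 N, or if a joint passes its speed limit or range.

## Working session

There is one attempt and no reset: what is moved stays moved. The work goes in short steps, Python scripts to look and compute and a tool call to move; the robot and the scene stay as the last step left them, time stands still between calls to the robot, and variables do not carry over. Pictures are saved under pics/ and viewed, about 8 in all and at most 12, crops included, and the job is handed in when it is done.

Besides the shell and the picture viewer there is one more tool, called as name(argument=value, ...) on one line, values as JSON. apply_moves: Moves the arm, as the interface text tells. Its arguments: {"type":"object","properties":{"targets":{"type":"array"},"force":{"type":"number"}},"required":["targets"]}

```bash
ls; mkdir -p pics
cat > h.py <<'E'
import numpy as np, cv2
from station import status, eyes, bot, nets
from scipy.spatial.transform import Rotation as R
def cloud(c):
    z=c["range_z"]; K=c["mtx"]; v,u=np.mgrid[:z.shape[0],:z.shape[1]]
    P=np.stack([(u-K[0,2])/K[0,0]*z,-(v-K[1,2])/K[1,1]*z,-z],-1)
    T=c["world_from_camera"]; W=P@T[:3,:3].T+T[:3,3]; W[z==0]=np.nan; return W
def proj(c,p):
    T=np.linalg.inv(c["world_from_camera"]); q=T[:3,:3]@np.array(p)+T[:3,3]; K=c["mtx"]
    return K[0,0]*q[0]/-q[2]+K[0,2], K[1,1]*q[1]/q[2]+K[1,2]
E
python3 - <<'E'
from h import *
s=status.read_state(); print({k:np.round(v,3) for k,v in s.items()})
for n in ["scene","top"]:
    c=eyes.capture(n); cv2.imwrite(f"pics/{n}0.png",c["image"]); print(n,c.keys(),np.round(c["world_from_camera"],3).tolist(),c["mtx"].tolist())
    np.savez(f"{n}0.npz",**{k:c[k] for k in["image","range_z","mtx","world_from_camera"]})
    for t in ["wedge","holder","wedge_vice","mallet","sleeve","boot_a","paint_jar","tape_roll","grease_tube"]:
        for f in (nets.spot_in,nets.spot_point):
            print(t,f.__name__,[(np.round(d["at"],3).tolist(),round(d["confidence"],2),tuple(int(x) for x in proj(c,d["at"]))) for d in f(c,t)][:3])
    for t in ["wedge_rib","vice_home"]:
        print(t,[(np.round(d["at"],3).tolist(),round(d["confidence"],2)) for d in nets.spot_point(c,t)][:3])
E
```

```text
pics
{'t': np.float64(0.0), 'q': array([ 1.12 ,  0.707, -0.028,  1.485,  0.022,  0.951, -0.076]), 'joint_velocities': array([ 0.   ,  0.002, -0.001, -0.001,  0.001, -0.001,  0.001]), 'joint_efforts': array([-1.0000e-03, -8.8319e+01,  1.2350e+00, -2.3616e+01,  1.7000e-02,
        7.0000e-03,  0.0000e+00]), 'ee_pos': array([ 0.228, -0.527,  0.253]), 'ee_rot': array([ 0.836, -0.549, -0.   , -0.   ]), 'force': array([ 0.083, -0.026,  0.05 ]), 'ft_torque': array([0.006, 0.018, 0.036]), 'opening': np.float64(0.997)}
scene dict_keys(['image', 'range_z', 'mtx', 'world_from_camera', 'shot']) [[-0.602, 0.481, -0.637, -0.373], [-0.798, -0.38, 0.467, 0.678], [-0.017, 0.79, 0.613, 0.954], [0.0, 0.0, 0.0, 1.0]] [[520.1338925226022, 0.0, 273.4747715396048], [0.0, 520.1338925226022, 210.06076837431178], [0.0, 0.0, 1.0]]
wedge call [([0.508, 0.326, 0.062], 0.61, (178, 270))]
wedge call [([0.72, 0.112, 0.001], 0.72, (209, 214)), ([0.537, 0.327, 0.029], 0.66, (173, 273))]
holder call [([0.518, 0.336, 0.019], 0.9, (174, 282)), ([0.71, 0.03, 0.012], 0.21, (234, 202))]
holder call [([0.539, 0.326, -0.007]
[... 2526 characters left out ...]
4, 157)), ([0.72, 0.024, -0.003], 0.72, (271, 155)), ([0.382, 0.137, -0.001], 0.48, (227, 293))]
paint_jar call [([0.708, 0.112, 0.064], 0.57, (234, 155))]
paint_jar call [([0.717, 0.114, -0.001], 0.73, (235, 157))]
tape_roll call [([0.717, -0.126, 0.023], 0.76, (332, 153)), ([0.544, 0.328, 0.039], 0.57, (145, 226))]
tape_roll call [([0.718, -0.126, 0.0], 0.85, (331, 155)), ([0.539, 0.321, 0.033], 0.36, (148, 229))]
grease_tube call [([0.725, 0.252, 0.025], 0.78, (178, 152))]
grease_tube call [([0.726, 0.263, -0.002], 0.74, (175, 155)), ([0.719, 0.116, -0.002], 0.3, (234, 156))]
wedge_rib [([0.51, 0.31, 0.064], 0.78), ([0.548, -0.002, 0.006], 0.16)]
vice_home [([0.547, -0.002, 0.008], 0.88)]
```

Run:
```python
import cv2
a=cv2.imread("pics/top0.png"); b=cv2.imread("pics/scene0.png")
cv2.imwrite("pics/a1.png",cv2.resize(a[130:310,100:440],None,fx=2.35,fy=2.35,interpolation=3))
cv2.imwrite("pics/b1.png",cv2.resize(b[160:320,130:400],None,fx=2.9,fy=2.9,interpolation=3))
```

```text
(no output)
```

View pics/a1.png

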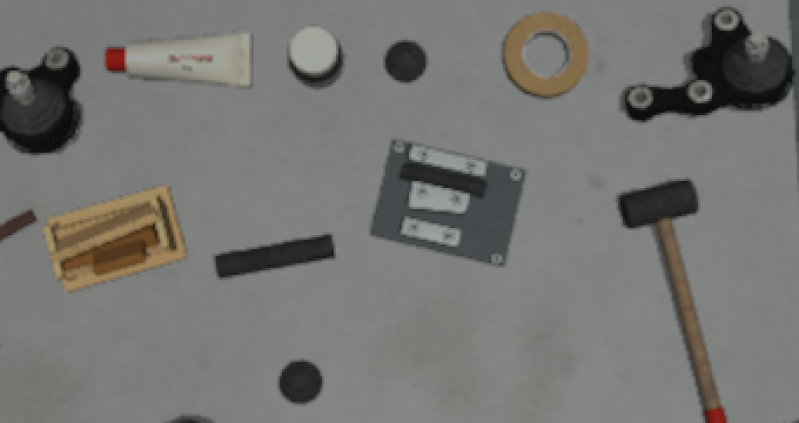

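View pics/b1.png

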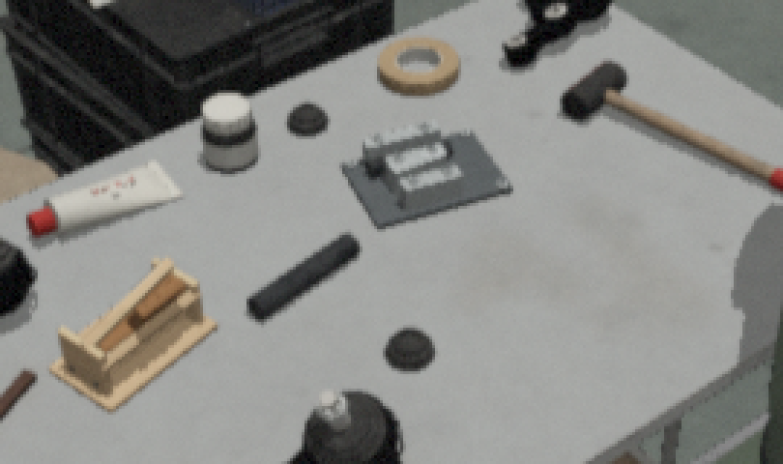

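The two top/scene crops show:
- The vice is at crop (450,200), with a short dark sleeve lying in it at (443,180). That is the sleeve meant.
- A longer loose dark bar at (275,255) is the look-alike, since it isn't in the vice and is longer. The brown stick at (15,225) is not part of the job either.
- The wedge is in the holder at (115,250), with its rib nearer the right (butt) end.
- The mallet head is at (657,203).

Next I measure yaws and positions from the saved depth.

Run:
```python
from h import *
print("t",status.read_state()["t"])
def rect(P,name):
    P=P[:, :2].astype(np.float32); r=cv2.minAreaRect(P*1000); b=cv2.boxPoints(r)
    print(name,len(P),np.round(r[0],1),np.round(r[1],1),round(r[2],1),np.round(b).tolist())
for n in ["top","scene"]:
    c=dict(np.load(n+"0.npz")); W=cloud(c).reshape(-1,3); W=W[~np.isnan(W[:,0])]; I=c["image"].reshape(-1,3)[~np.isnan(cloud(c).reshape(-1,3)[:,0])]
    x,y,z=W.T
    def reg(cx,cy,rr,z0,z1): return W[(abs(x-cx)<rr[0])&(abs(y-cy)<rr[1])&(z>z0)&(z<z1)]
    print(n,"table z",np.round(np.percentile(reg(.45,0,(.03,.05),-.02,.02)[:,2],[5,50,95]),4))
    rect(reg(.56,-.01,(.1,.12),.0045,.012),"vice plate+")
    rect(reg(.56,-.01,(.1,.12),.031,.06),"vice tops"); 
    t=reg(.56,-.01,(.1,.12),.025,.07); print(" tops z pct",np.round(np.percentile(t[:,2],[5,50,90,99]),4))
    rect(reg(.53,.325,(.09,.1),.004,.09),"holder all")
    rect(reg(.53,.325,(.09,.1),.055,.12),"holder>55")
    rect(reg(.53,.325,(.09,.1),.066,.12),"rib>66")
    h=reg(.44,-.266,(.2,.08),.008,.06)
    hd=h[h[:,0]>.53]; rect(hd,"head"); print(" headz",np.percentile(hd[:,2],[50,95]).round(4))
    hl=h[(h[:,0]>.33)&(h[:,0]<.52)&(h[:,2]>.012)]
    f=np.polyfit(hl[:,0],hl[:,1],1); print(" handle yaw",np.degrees(np.arctan(f[0])),"y@.45",np.polyval(f,.45),"z",np.percentile(hl[:,2],[50,90]).round(4), "xmin",h[:,0].min())
```

```text
t 2.1
top table z [-0.0038  0.0004  0.005 ]
vice plate+ 1577 [560.   -9.8] [199.4 238.7] 0.0 [[460.0, 109.0], [460.0, -129.0], [660.0, -129.0], [660.0, 110.0]]
vice tops 679 [570.8  -9.1] [83.1 92.7] 74.6 [[515.0, -37.0], [604.0, -61.0], [626.0, 19.0], [537.0, 43.0]]
 tops z pct [0.0262 0.0363 0.0405 0.0447]
holder all 2241 [530.  325.7] [179.2 198.2] 0.0 [[440.0, 425.0], [440.0, 227.0], [620.0, 227.0], [620.0, 425.0]]
holder>55 792 [529.5 324.3] [ 63.9 117.6] 15.1 [[483.0, 373.0], [514.0, 259.0], [576.0, 276.0], [545.0, 389.0]]
rib>66 264 [522.1 309.9] [45.  93.9] 22.7 [[483.0, 344.0], [519.0, 258.0], [561.0, 275.0], [525.0, 362.0]]
head 534 [ 553.7 -265.3] [148.1  87.4] 62.5 [[481.0, -311.0], [558.0, -351.0], [627.0, -220.0], [549.0, -179.0]]
 headz [0.0335 0.0401]
 handle yaw 12.913555423084683 y@.45 -0.25924368668420894 z [0.0217 0.0264] xmin 0.2428630140424952
scene table z [-0.0034 -0.0002  0.0035]
vice plate+ 620 [559.8 -10. ] [234.6 191.1] 88.2 [[461.0, -124.0], [652.0, -130.0], [659.0, 104.0], [468.0, 110.0]]
vice tops 362 [567.3  -8.8] [81.8 98.1] 75.7 [[510.0, -36.0], [605.0, -60.0], [625.0, 19.0], [530.0, 43.0]]
 tops z pct [0.026  0.0349 0.0392 0.0433]
holder all 1590 [530.5 324.9] [200.4 176.5] 89.2 [[441.0, 226.0], [617.0, 224.0], [620.0, 424.0], [444.0, 426.0]]
holder>55 422 [527.3 321.8] [ 66.8 118.2] 15.8 [[479.0, 370.0], [511.0, 256.0], [576.0, 274.0], [543.0, 388.0]]
rib>66 142 [520.9 299.9] [43.9 78.5] 23.8 [[485.0, 327.0], [517.0, 255.0], [557.0, 273.0], [525.0, 345.0]]
head 273 [ 551.8 -237.9] [45.8 80. ] 10.4 [[522.0, -203.0], [536.0, -281.0], [581.0, -273.0], [567.0, -194.0]]
 headz [0.0306 0.0386]
 handle yaw 12.56763246901093 y@.45 -0.25767570701416886 z [0.02   0.0244] xmin 0.30357597360946054
```

```bash
cat >> h.py <<'E'
def frame(x,y,z,yaw,lean=0): # lean about local -y: z tilts to -x
    return R.from_euler("ZY",[yaw,-lean],degrees=True).as_matrix(), np.array([x,y,z])
def box(x0,x1,y0,y1,z0,z1): return [(x,y,z) for x in(x0,x1) for y in(y0,y1) for z in(z0,z1)]
def draw(img,c,F,pts,col,o,s):
    M,t=F; p=[proj(c,M@(np.array(q)/1000)+t) for q in pts]
    for i in range(8):
        for b in (1,2,4):
            if not i&b:
                a,e=p[i],p[i|b]; f=lambda r:tuple(int(round((r[k]-o[k]+.5)*s)) for k in(0,1)); cv2.line(img,f(a),f(e),col,1,cv2.LINE_AA)
E
python3 - <<'E'
from h import *
def onplane(c,uv,z):
    K=c["mtx"]; T=c["world_from_camera"]; uv=np.asarray(uv,float)
    d=np.stack([(uv[:,0]-K[0,2])/K[0,0],-(uv[:,1]-K[1,2])/K[1,1],-np.ones(len(uv))],-1)@T[:3,:3].T
    return T[:3,3]+d*((z-T[2,3])/d[:,2])[:,None]
out=[]
for n in ["top","scene"]:
    c=dict(np.load(n+"0.npz")); I=c["image"]; g=cv2.cvtColor(I,cv2.COLOR_BGR2GRAY); hsv=cv2.cvtColor(I,cv2.COLOR_BGR2HSV)
    u,v=map(int,proj(c,(.565,-.01,.008)))
    # vice plate
    m=np.zeros_like(g); w=50; sub=g[v-w:v+w,u-w:u+w]; th,bw=cv2.threshold(sub,0,255,cv2.THRESH_OTSU+cv2.THRESH_BINARY_INV)
    k,l,st,ce=cv2.connectedComponentsWithStats(bw); i=1+np.argmax(st[1:,4]); 
    ys,xs=np.where(l==i); P=onplane(c,np.c_[xs+u-w,ys+v-w],.008); r=cv2.minAreaRect((P[:,:2]*1000).astype(np.float32)); print(n,"plate",th,np.round(r[0],1),np.round(r[1],1),round(r[2],2))
    # holder light wood
    w=45;u2,v2=map(int,proj(c,(.53,.325,.03))); s=hsv[v2-w:v2+w,u2-w:u2+w]; bw=((s[...,1]>60)&(s[...,2]>60)).astype(np.uint8)
    k,l,st,ce=cv2.connectedComponentsWithStats(bw); i=1+np.argmax(st[1:,4]); ys,xs=np.where(l==i); P=onplane(c,np.c_[xs+u2-w,ys+v2-w],.008)
    r=cv2.minAreaRect((P[:,:2]*1000).astype(np.float32)); print(n,"holder@z8",np.round(r[0],1),np.round(r[1],1),round(r[2],2))
    S=6; w=32
    for (cx,cy,cz,kind) in [(.525,.318,.04,"h"),(.565,-.01,.02,"v")]:
        u,v=map(int,proj(c,(cx,cy,cz))); im=cv2.resize(I[v-w:v+w,u-w:u+w],None,fx=S,fy=S,interpolation=cv2.INTER_CUBIC); o=(u-w,v-w)
        raw=im.copy()
        if kind=="h":
            F=frame(.538,.326,0,14.5); draw(im,c,F,box(-40,40,-65,65,0,8),(0,255,0),o,S)
            F=frame(.537,.325,.030,14.5,35); draw(im,c,F,box(-7,5,-36,16,32,62),(255,0,0),o,S); draw(im,c,F,[(-8,-48,32),(-8,-48,32),(-8,48,32),(-8,48,32),(14,-48,32),(14,-48,32),(2,48,32),(2,48,32)],(255,255,0),o,S)
        else:
            F=frame(.550,-.003,0,-14.5); draw(im,c,F,box(-32,72,-82,62,0,8),(0,255,0),o,S); draw(im,c,F,box(-25,-8,-30,30,8,36),(255,0,0),o,S); draw(im,c,F,box(50.5,65,-30,30,8,36),(0,0,255),o,S)
        out.append(im)
cv2.imwrite("pics/c1.png",np.vstack([np.hstack(out[:2]),np.hstack(out[2:])]))
E
```

```text
top plate 97.0 [566.9 -18.4] [143.6 103.8] 75.35
top holder@z8 [536.4 328.2] [ 79.9 135.5] 14.86
scene plate 116.0 [573.9 -19.9] [144.8 127.4] 75.4
scene holder@z8 [552.4 313.2] [107.3 161.1] 14.58
```

View pics/c1.png

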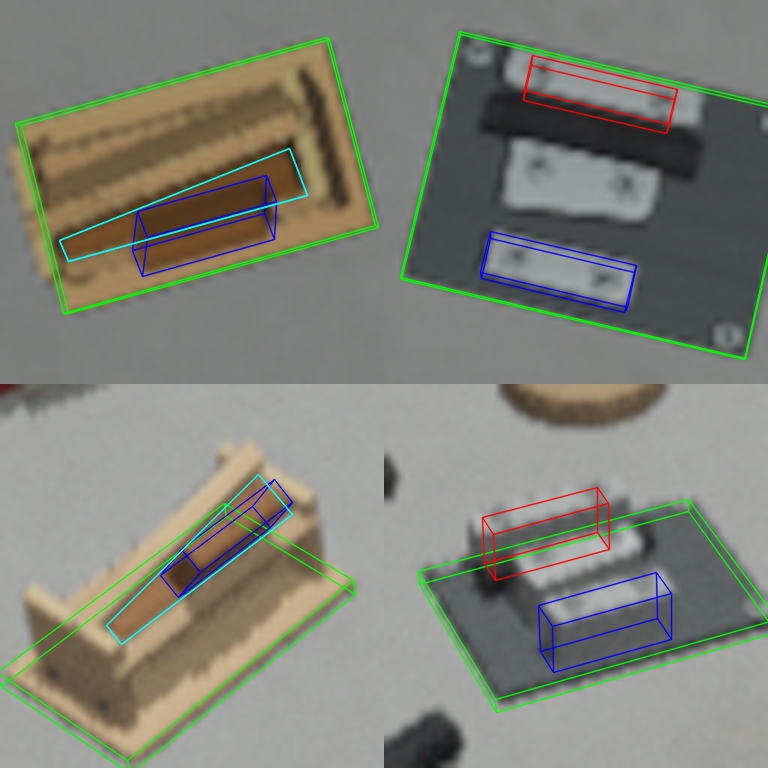

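```bash
cat >> h.py <<'E'
VICE=frame(.5501,-.0037,0,-14.65); WEDGE0=frame(.537,.325,.030,14.6,35)
def tool(F,p,flip=1,up=0.003): # TCP pose for grasp point p(mm, in F), tool z=-F z, tool x=flip*F x
    M,t=F; X=flip*M[:,0]; Z=-M[:,2]; return M@(np.array(p)/1000)+t-Z*up, np.stack([X,np.cross(Z,X),Z],1)
def plan(wps,p0=None,r0=None,vmax=35,wmax=7.5):
    if p0 is None: s=status.read_state(); p0=s["ee_pos"]; r0=R.from_quat(s["ee_rot"]).as_matrix()
    p=np.array(p0);M=np.array(r0)
    for pt,Mt in wps:
        d=pt-p; rv=R.from_matrix(M.T@Mt).as_rotvec(degrees=True); n=max(1,int(np.ceil(max(np.linalg.norm(d)*1000/vmax,np.abs(rv).max()/wmax))))
        print("rows",n,"to",np.round(pt,4))
        for k in range(n):
            sh=M.T@d/n*1000; print([float(round(a,1)) for a in np.r_[rv/n,sh]])
            M=M@R.from_rotvec(rv/n,degrees=True).as_matrix(); p=p+d/n
def down(yaw): # tool down with tool x at yaw deg
    X=R.from_euler("z",yaw,degrees=True).as_matrix()[:,0]; Z=np.array([0,0,-1.]); return np.stack([X,np.cross(Z,X),Z],1)
E
python3 - <<'E'
from h import *
pre=tool(WEDGE0,(-1,-10,140)); gr=tool(WEDGE0,(-1,-10,54))
plan([((.50,-.05,.25),down(-26)),pre,gr])
E
```

```text
rows 16 to [ 0.5  -0.05  0.25]
[-0.0, 0.0, -2.5, -20.6, -27.4, 0.2]
[-0.0, 0.0, -2.5, -19.4, -28.3, 0.2]
[-0.0, 0.0, -2.5, -18.1, -29.2, 0.2]
[-0.0, 0.0, -2.5, -16.8, -29.9, 0.2]
[-0.0, 0.0, -2.5, -15.5, -30.6, 0.2]
[-0.0, 0.0, -2.5, -14.1, -31.3, 0.2]
[-0.0, 0.0, -2.5, -12.7, -31.9, 0.2]
[-0.0, 0.0, -2.5, -11.3, -32.4, 0.2]
[-0.0, 0.0, -2.5, -9.9, -32.9, 0.2]
[-0.0, 0.0, -2.5, -8.4, -33.3, 0.2]
[-0.0, 0.0, -2.5, -6.9, -33.6, 0.2]
[-0.0, 0.0, -2.5, -5.4, -33.9, 0.2]
[-0.0, 0.0, -2.5, -3.9, -34.1, 0.2]
[-0.0, 0.0, -2.5, -2.4, -34.3, 0.2]
[-0.0, 0.0, -2.5, -0.9, -34.3, 0.2]
[-0.0, 0.0, -2.5, 0.6, -34.3, 0.2]
rows 11 to [0.4594 0.2944 0.1466]
[1.1, 3.0, -3.6, -17.0, -26.5, 9.4]
[1.1, 3.0, -3.6, -15.9, -27.4, 9.1]
[1.1, 3.0, -3.6, -14.6, -28.1, 8.8]
[1.1, 3.0, -3.6, -13.3, -28.8, 8.6]
[1.1, 3.0, -3.6, -11.9, -29.5, 8.5]
[1.1, 3.0, -3.6, -10.5, -30.0, 8.5]
[1.1, 3.0, -3.6, -9.1, -30.4, 8.6]
[1.1, 3.0, -3.6, -7.6, -30.8, 8.7]
[1.1, 3.0, -3.6, -6.2, -31.0, 9.0]
[1.1, 3.0, -3.6, -4.7, -31.2, 9.3]
[1.1, 3.0, -3.6, -3.3, -31.3, 9.7]
rows 3 to [0.5071 0.3069 0.0761]
[0.0, -0.0, -0.0, 0.0, -0.0, 28.7]
[0.0, -0.0, -0.0, 0.0, -0.0, 28.7]
[0.0, -0.0, -0.0, 0.0, -0.0, 28.7]
```

apply_moves(targets=[0, 0, -2.5, -20.6, -27.4, 0, 0, 0, 0, -2.5, -19.4, -28.3, 0, 0, 0, 0, -2.5, -18.1, -29.2, 0, 0, 0, 0, -2.5, -16.8, -29.9, 0, 0, 0, 0, -2.5, -15.5, -30.6, 0, 0], force=40)

```text
t: 2.6
ee_pos: [0.3141, -0.3774, 0.2534]
ee_rot: [0.891, -0.454, 0.0, 0.0]
force: [0.2, -1.0, -0.6]
opening: 0.499
```

apply_moves(targets=[0, 0, -2.5, -14.1, -31.3, 0, 0, 0, 0, -2.5, -12.7, -31.9, 0, 0, 0, 0, -2.5, -11.3, -32.4, 0, 0, 0, 0, -2.5, -9.9, -32.9, 0, 0, 0, 0, -2.5, -8.4, -33.3, 0, 0])

```text
t: 3.1
ee_pos: [0.3996, -0.2285, 0.2534]
ee_rot: [0.935, -0.354, 0.0, -0.0]
force: [1.0, -0.5, 0.4]
opening: 0.499
```

apply_moves(targets=[0, 0, -2.5, -6.9, -33.6, 0, 0, 0, 0, -2.5, -5.4, -33.9, 0, 0, 0, 0, -2.5, -3.9, -34.1, 0, 0, 0, 0, -2.5, -2.4, -34.3, 0, 0, 0, 0, -2.5, -1, -34.3, 0, 0])

```text
t: 3.6
ee_pos: [0.4855, -0.0798, 0.2534]
ee_rot: [0.968, -0.25, 0.0, -0.0]
force: [-0.4, -0.9, 0.2]
opening: 0.504
```

apply_moves(targets=[0, 0, -2.5, 0, -34.3, 0, 0, 1.1, 3, -3.6, -17, -26.5, 9.4, 0, 1.1, 3, -3.6, -15.9, -27.4, 9.1, 0, 1.1, 3, -3.6, -14.6, -28.1, 8.8, 0, 1.1, 3, -3.6, -13.3, -28.8, 8.6, 0])

```text
t: 4.1
ee_pos: [0.4876, 0.0755, 0.2156]
ee_rot: [0.988, -0.104, 0.111, -0.014]
force: [2.0, -0.1, -1.5]
opening: 0.503
```

apply_moves(targets=[1.1, 3, -3.6, -11.9, -29.5, 8.5, 0, 1.1, 3, -3.6, -10.5, -30, 8.5, 0, 1.1, 3, -3.6, -9.1, -30.4, 8.6, 0, 1.1, 3, -3.6, -7.6, -30.8, 8.7, 0, 0, 0, 0, 0, 0, 0, 0])

```text
t: 4.6
ee_pos: [0.4863, 0.2103, 0.1979]
ee_rot: [0.979, 0.024, 0.201, -0.021]
force: [0.2, -0.7, -0.3]
opening: 0.496
```

Run:
```python
from h import *
pre=tool(WEDGE0,(-1,-10,130)); gr=tool(WEDGE0,(-1,-10,54))
plan([pre,gr])
s=status.read_state();print(s["t"],s["force"].round(1),s["opening"],R.from_quat(s["ee_rot"]).as_matrix().round(3).tolist())
```

```text
rows 4 to [0.4649 0.2959 0.1384]
[1.0, 2.9, -2.7, -9.9, -21.2, 12.6]
[1.0, 2.9, -2.7, -9.6, -21.4, 12.5]
[1.0, 2.9, -2.7, -9.2, -21.7, 12.4]
[1.0, 2.9, -2.7, -8.8, -21.9, 12.4]
rows 3 to [0.5071 0.3069 0.0761]
[-0.0, -0.0, 0.0, 0.0, -0.0, 25.3]
[-0.0, -0.0, 0.0, 0.0, -0.0, 25.3]
[-0.0, -0.0, 0.0, 0.0, -0.0, 25.3]
4.6 [ 0.2 -0.7 -0.3] 0.4957527371841004 [[0.918, 0.056, 0.392], [0.039, -0.998, 0.05], [0.394, -0.031, -0.918]]
```

apply_moves(targets=[1, 2.9, -2.7, -9.9, -21.2, 12.6, 0, 1, 2.9, -2.7, -9.6, -21.4, 12.5, 0, 1, 2.9, -2.7, -9.2, -21.7, 12.4, 0, 1, 2.9, -2.7, -8.8, -21.9, 12.4, 0, 0, 0, 0, 0, 0, 25, 0])

```text
t: 5.1
ee_pos: [0.5116, 0.3333, 0.1765]
ee_rot: [0.961, 0.115, 0.251, -0.012]
force: [-0.4, -1.1, -0.5]
opening: 0.502
```

apply_moves(targets=[0, 0, 0, 0, 0, 20, 0, 0, 0, 0, 0, 0, 0, 0])

```text
t: 5.3
ee_pos: [0.525, 0.332, 0.1595]
ee_rot: [0.963, 0.112, 0.247, -0.008]
force: [-0.8, -0.8, 0.0]
opening: 0.504
```

Run:
```python
from h import *
gr=tool(WEDGE0,(-1,-10,54)); plan([gr])
s=status.read_state();print(s["t"],s["force"].round(1),s["opening"])
o=[]
for n in ["top","scene"]:
    c=eyes.capture(n); u,v=map(int,proj(c,(.515,.315,.06))); w=40;S=7
    im=cv2.resize(c["image"][v-w:v+w,u-w:u+w],None,fx=5,fy=5,interpolation=2); draw(im,c,WEDGE0,box(-7,5,-36,16,32,62),(255,0,0),(u-w,v-w),5); o.append(im)
cv2.imwrite("pics/d1.png",np.hstack(o))
```

```text
rows 3 to [0.5071 0.3069 0.0761]
[1.0, 2.2, -0.2, -20.1, 5.8, 21.0]
[1.0, 2.2, -0.2, -20.9, 6.1, 20.1]
[1.0, 2.2, -0.2, -21.7, 6.3, 19.2]
5.3 [-0.8 -0.8  0. ] 0.5039074548507206
```

View pics/d1.png

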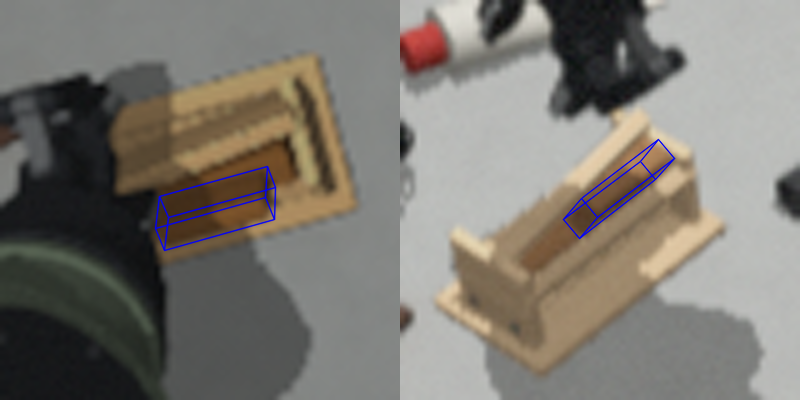

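Run:
```python
from h import *
plan([tool(WEDGE0,(-1,-10,120))],vmax=14,wmax=1.5); print(status.read_state()["q"].round(2))
```

```text
rows 6 to [0.4705 0.2973 0.1302]
[0.5, 1.1, -0.1, -11.3, 3.4, -0.1]
[0.5, 1.1, -0.1, -11.3, 3.4, -0.4]
[0.5, 1.1, -0.1, -11.3, 3.4, -0.6]
[0.5, 1.1, -0.1, -11.3, 3.4, -0.9]
[0.5, 1.1, -0.1, -11.3, 3.3, -1.1]
[0.5, 1.1, -0.1, -11.3, 3.3, -1.3]
[-0.94  0.84  0.37  1.91  0.04  0.   -0.56]
```

```bash
cat > kin.py <<'E'
from h import *
import itertools
from scipy.optimize import least_squares
def fk(q,P,S):
    h,a0,L1,e,L2,L3=P; M=np.eye(4)
    def T(z=0,x=0): A=np.eye(4);A[2,3]=z;A[0,3]=x;return A
    def Rr(ax,a): A=np.eye(4);A[:3,:3]=R.from_euler(ax,a).as_matrix();return A
    M=T(h)@Rr("z",-q[0])@T(0,a0)@Rr("y",q[1])@T(L1)@Rr("z",S[0]*q[2])@T(0,e)@Rr("y",q[3])@T(L2,-e)@Rr("z",S[1]*q[4])@Rr("y",q[5])@Rr("z",S[2]*q[6])@T(L3)
    return M
E
python3 - <<'E'
from kin import *
import json
s=status.read_state()
D=[([1.12,.707,-.028,1.485,.022,.951,-.0755],[.2285,-.5275,.2533],[.836,-.549,0,0]),(s["q"],s["ee_pos"],s["ee_rot"])]
json.dump([[list(map(float,a)) for a in d] for d in D],open("fkdata.json","w"))
for S in itertools.product([1,-1],repeat=3):
    def f(P):
        o=[]
        for q,p,r in D:
            M=fk(q,P,S); o+=list((M[:3,3]-p)); 
        return np.r_[o,1e-3*(P-[.35,0,.42,0,.4,.25])]
    def ro(): return [np.degrees((R.from_matrix(fk(q,[0]*6,S)[:3,:3]).inv()*R.from_quat(r)).magnitude()).round(1) for q,p,r in D]
    r=least_squares(f,[.35,0,.42,0,.4,.25]); print(S,r.cost**.5,ro(),r.x.round(3))
E
```

```text
(1, 1, 1) 0.014191980798254608 [np.float64(175.2), np.float64(111.4)] [  3.732   5.418 -11.147   3.486  -2.809  -2.792]
(1, 1, -1) 0.014191980798254608 [np.float64(176.1), np.float64(170.9)] [  3.732   5.418 -11.147   3.486  -2.809  -2.792]
(1, -1, 1) 0.00762629154601757 [np.float64(173.7), np.float64(106.8)] [-4.186 -3.377  8.888 -2.303  1.564  1.031]
(1, -1, -1) 0.00762629154601757 [np.float64(177.6), np.float64(166.1)] [-4.186 -3.377  8.888 -2.303  1.564  1.031]
(-1, 1, 1) 0.006974608395399315 [np.float64(172.8), np.float64(121.2)] [ 3.535  3.451 -7.357  2.25  -1.377 -1.143]
(-1, 1, -1) 0.006974608395399315 [np.float64(178.6), np.float64(174.9)] [ 3.535  3.451 -7.357  2.25  -1.377 -1.143]
(-1, -1, 1) 0.016431386734220815 [np.float64(171.3), np.float64(116.1)] [-4.873 -5.889 13.92  -3.898  3.268  2.917]
(-1, -1, -1) 0.016431386734220815 [np.float64(180.0), np.float64(180.0)] [-4.873 -5.889 13.92  -3.898  3.268  2.917]
```

apply_moves(targets=[0, -4, 0, 0, 0, -25, 0, 0, -4, 0, 0, 0, -25, 0, 0, -4, 0, 0, 0, -25, 0, 0, 0, 0, 0, 0, 0, 0])

```text
t: 5.8
ee_pos: [0.494, 0.3278, 0.2333]
ee_rot: [0.983, 0.111, 0.147, 0.001]
force: [0.3, -0.2, -0.5]
opening: 0.5
```

```bash
cat > rec.py <<'E'
from h import *
import json
s=status.read_state(); D=json.load(open("fkdata.json")); D.append([s["q"].tolist(),s["ee_pos"].tolist(),s["ee_rot"].tolist()]); json.dump(D,open("fkdata.json","w")); print(s["t"],s["q"].round(3),s["ee_pos"].round(3),s["ee_rot"].round(3))
E
python3 rec.py
```

```text
5.8 [-0.842  0.682  0.222  1.733  0.045  0.491 -0.498] [0.494 0.328 0.233] [0.983 0.111 0.147 0.001]
```

apply_moves(targets=[0, -4, 0, 0, 0, -25, 0, 4, -4, -5, 0, 0, -25, 0, 4, 0, -5, 0, 30, 0, 0, 0, 0, -5, 0, 30, 0, 0])

```text
t: 6.2
ee_pos: [0.5019, 0.2714, 0.2759]
ee_rot: [0.966, 0.244, 0.071, -0.046]
force: [1.2, -0.5, -1.1]
opening: 0.499
```

```bash
python3 rec.py
python3 - <<'E'
from kin import *
import json
D=json.load(open("fkdata.json"))
# general linear fit: offsets after each rotation; frames A0..A5
def chain(q):
    z=lambda a:R.from_euler("z",a); y=lambda a:R.from_euler("y",a); Rs=[z(0)]
    for r in (z(-q[0]),y(q[1]),z(-q[2]),y(q[3]),z(-q[4]),y(q[5]),z(-q[6])): Rs.append(Rs[-1]*r)
    return [a.as_matrix() for a in Rs]
rows=[];b=[];names="h L1 L2 L3 a0 e3 e4 w".split()
for q,p,r in D:
    C=chain(q); rows.append(np.c_[[0,0,1],C[3][:,2],C[4][:,2],C[6][:,2],C[1][:,0],C[3][:,0],C[4][:,0],C[6][:,0]]); b.append(p)
    print("ori",np.degrees((R.from_matrix(C[7]).inv()*R.from_quat(r)).as_rotvec()).round(1))
A=np.vstack(rows);b=np.hstack(b)
for cols in ([0,1,2,3],[0,1,2,3,5,6],list(range(8))):
    x,*_=np.linalg.lstsq(np.r_[A[:,cols],1e-3*np.eye(len(cols))],np.r_[b,np.zeros(len(cols))],rcond=None); print([names[i] for i in cols],x.round(4),"res",np.abs(A[:,cols]@x-b).max().round(4))
E
```

```text
6.2 [-0.494  0.608 -0.061  1.637 -0.017  0.735 -0.035] [0.502 0.271 0.276] [ 0.966  0.244  0.071 -0.046]
ori [ 1.0e-01  0.0e+00 -1.8e+02]
ori [  0.  -0. 180.]
ori [ -0.  -0. 180.]
ori [  0.  -0. 180.]
['h', 'L1', 'L2', 'L3'] [0.4247 0.474  0.3191 0.3433] res 0.0341
['h', 'L1', 'L2', 'L3', 'e3', 'e4'] [ 0.4276  0.5764  0.4024  0.4164 -0.1301  0.0514] res 0.0331
['h', 'L1', 'L2', 'L3', 'a0', 'e3', 'e4', 'w'] [0.7079 0.9944 0.0902 0.4263 0.3974 0.463  0.5287 0.5858] res 0.0331
```

```bash
cat > kin.py <<'E'
from h import *
import json
from scipy.optimize import least_squares
def chain(q):
    z=lambda a:R.from_euler("z",a); y=lambda a:R.from_euler("y",a); Rs=[z(0)]
    for r in (z(-q[0]),y(q[1]),z(-q[2]),y(q[3]),z(-q[4]),y(q[5]),z(-q[6])): Rs.append(Rs[-1]*r)
    return [a.as_matrix() for a in Rs]
def cols(q):
    C=chain(q); return np.c_[[0,0,1],C[3][:,2],C[4][:,2],C[6][:,2],C[3][:,0],C[4][:,0],C[6][:,0],C[2][:,1],C[4][:,1],C[6][:,1]]
names="h L1 L2 L3 e3 e4 w6 y2 y4 y6".split()
def fit():
    D=json.load(open("fkdata.json")); A=np.vstack([cols(q) for q,_,_ in D]); b=np.hstack([p for _,p,_ in D])
    pr=np.array([.4,.45,.4,.35,0,0,0,0,0,0]); W=3e-3*np.diag([.1,.1,.1,.1,1,1,1,1,1,1])
    x,*_=np.linalg.lstsq(np.r_[A,W],np.r_[b,W@pr],rcond=None); return x,np.abs(A@x-b).max()
lo=np.array([-2.71,-.32,-1.57,0,-1.46,0,-2.83]);hi=np.array([2.71,2.16,1.52,2.45,4.6,2.02,2.83])
def fk(q,x): return cols(q)@x, chain(q)[7]@np.diag([-1,-1,1.])
def ik(p,M,x,q0):
    f=lambda q:np.r_[(fk(q,x)[0]-p)*5,R.from_matrix(M.T@fk(q,x)[1]).as_rotvec(),1e-3*(q-q0)]
    r=least_squares(f,np.clip(q0,lo+.02,hi-.02),bounds=(lo,hi)); q=r.x; P,N=fk(q,x)
    return q,np.linalg.norm(P-p)*1000,np.degrees(R.from_matrix(M.T@N).magnitude())
E
python3 - <<'E'
from kin import *
x,r=fit(); print(dict(zip(names,x.round(4))),r)
rng=np.random.default_rng(0); q=status.read_state()["q"]
for z in (54,100,130):
  for fl in (1,-1):
    p,M=tool(WEDGE0,(-1,-10,z),fl); sols=[]
    for k in range(25):
        q0=q if k==0 else rng.uniform(lo,hi); a=ik(p,M,x,q0)
        if a[1]<2 and a[2]<1: sols.append(a[0])
        elif k==0: print("from here:",a[0].round(2),a[1].round(1),a[2].round(1))
    print(z,fl,len(sols)); [print("   ",s.round(2)) for s in sorted(sols,key=lambda s:np.abs(s-q).sum())[:4]]
E
```

```text
{'h': np.float64(0.3124), 'L1': np.float64(0.5213), 'L2': np.float64(0.2931), 'L3': np.float64(0.2888), 'e3': np.float64(-0.0053), 'e4': np.float64(-0.001), 'w6': np.float64(-0.0007), 'y2': np.float64(-0.0093), 'y4': np.float64(-0.0221), 'y6': np.float64(-0.0006)} 0.00018602611011400705
from here: [-0.92  0.97  0.35  1.89 -1.46  0.    0.92] 16.7 13.2
54 1 12
    [-0.51  1.   -0.39  2.14  2.34  0.78 -2.7 ]
    [-0.58  0.99 -0.25  2.14  2.43  0.71 -2.83]
    [-0.58  0.99 -0.25  2.14  2.43  0.71 -2.83]
    [-0.28  1.12 -0.86  2.13  2.13  1.1  -2.35]
54 -1 19
    [-0.65  0.98 -0.14  2.14  2.53  0.65  0.18]
    [-0.56  0.99 -0.29  2.14  2.4   0.73  0.35]
    [-0.52  1.   -0.37  2.14  2.34  0.77  0.43]
    [-0.5   1.   -0.4   2.14  2.33  0.79  0.45]
from here: [-0.96  0.88  0.37  1.98 -1.46  0.    0.92] 16.4 12.6
100 1 15
    [-0.51  0.91 -0.43  2.22  2.27  0.79 -2.69]
    [-0.59  0.9  -0.3   2.22  2.36  0.72 -2.8 ]
    [-0.43  0.95 -0.59  2.21  2.18  0.89 -2.57]
    [-0.32  1.01 -0.82  2.21  2.09  1.05 -2.42]
100 -1 15
    [-0.7   0.89 -0.1   2.22  2.53  0.62  0.14]
    [-0.63  0.89 -0.21  2.22  2.42  0.67  0.26]
    [-0.61  0.9  -0.25  2.22  2.39  0.69  0.3 ]
    [-0.56  0.9  -0.34  2.22  2.32  0.74  0.38]
from here: [-1.    0.82  0.4   2.03 -1.46  0.    0.92] 15.9 11.9
130 1 14
    [-0.47  0.87 -0.54  2.26  2.17  0.84 -2.61]
    [-0.42  0.89 -0.65  2.26  2.12  0.91 -2.54]
    [-0.28  0.98 -0.94  2.25  2.01  1.13 -2.38]
    [-0.26  1.01 -1.    2.25  1.99  1.18 -2.35]
130 -1 14
    [-0.52  0.85 -0.45  2.26  2.22  0.78  0.47]
    [-0.52  0.86 -0.45  2.26  2.22  0.79  0.47]
    [-0.46  0.88 -0.57  2.26  2.15  0.86  0.55]
    [-0.45  0.88 -0.59  2.26  2.14  0.87  0.56]
```

```bash
cat >> kin.py <<'E'
def ttool(F,p,flip=1,tilt=0):
    M,t=F; N=M@R.from_euler("x",tilt,degrees=True).as_matrix(); P,T=tool((N,M@(np.array(p)/1000)+t),(0,0,0),flip); return P,T
E
python3 - <<'E'
from kin import *
x,r=fit(); q=status.read_state()["q"]; rng=np.random.default_rng(1)
V=(VICE[0],VICE[1]+VICE[0]@np.array([.001,-.045,.010]))
def best(p,M,q0):
    S=[]
    for k in range(14):
        a=ik(p,M,x,q0+(k>0)*rng.normal(0,.5,7)); m=np.minimum(a[0]-lo,hi-a[0]).min()
        if a[1]<1 and a[2]<.5 and m>.06: S.append(a[0])
    return min(S,key=lambda s:np.abs(s-q0).max()) if S else None
for fl in (1,-1):
  for t in (-45,-30,-15,0,15,30,45):
    g=best(*ttool(WEDGE0,(-1,-10,57),fl,t),q if t==0 and fl==1 else q+np.array([0,.3,0,.4,1.2,0,0]))
    v=best(*ttool(V,(-1,-10,57),fl,t),g if g is not None else q)
    print(fl,t,None if g is None else g.round(2),"vice",None if v is None else v.round(2))
E
```

```text
1 -45 [-1.39  1.4   0.92  1.62  0.03  0.56 -1.05] vice [-0.64  1.31  0.82  1.55 -0.13  0.82 -0.35]
1 -30 [-1.33  1.25  0.8   1.84  0.19  0.16 -1.12] vice [-0.48  1.13  0.6   1.65 -0.09  0.66 -0.32]
1 -15 [-0.42  1.14 -0.85  2.    1.85  1.31 -2.26] vice [ 0.44  1.25 -1.21  1.71  1.32  1.44 -1.42]
1 0 [-0.1   1.4  -1.41  2.14  2.07  1.6  -2.02] vice [ 0.62  1.31 -1.38  1.77  1.35  1.34 -1.35]
1 15 [ 0.05  1.35 -1.3   2.2   2.25  1.21 -2.03] vice [ 0.77  1.38 -1.46  1.79  1.31  1.17 -1.22]
1 30 [ 0.25  1.53 -1.48  2.17  2.27  1.02 -1.72] vice [ 0.9   1.41 -1.41  1.78  1.17  0.92 -1.  ]
1 45 [ 0.39  1.63 -1.47  2.06  2.17  0.65 -1.42] vice [ 1.    1.52 -1.43  1.74  0.98  0.81 -0.72]
-1 -45 [-0.74  1.22 -0.54  1.59  1.4   1.51  1.08] vice [-0.05  1.18 -0.5   1.53  1.07  1.42  1.78]
-1 -30 [-0.77  1.08 -0.34  1.82  1.51  1.08  0.95] vice [ 0.09  1.1  -0.61  1.63  1.08  1.21  1.81]
-1 -15 [-0.75  1.   -0.21  2.01  1.89  0.76  0.65] vice [ 0.36  1.14 -0.96  1.71  1.21  1.21  1.78]
-1 0 [-0.26  1.13 -0.89  2.14  2.12  1.12  0.81] vice [ 0.61  1.28 -1.32  1.77  1.32  1.28  1.8 ]
-1 15 [-0.09  1.15 -0.9   2.2   2.44  0.92  0.75] vice [ 0.78  1.4  -1.5   1.79  1.33  1.22  1.91]
-1 30 [ 0.14  1.28 -1.04  2.17  2.63  0.72  0.89] vice [ 0.91  1.47 -1.51  1.78  1.23  1.02  2.1 ]
-1 45 [ 0.32  1.42 -1.13  2.06  2.69  0.4   1.09] vice None
```

```bash
cat >> kin.py <<'E'
qmax=np.array([1.89,1.89,2.57,2.57,3.01,3.01,3.01])*.07
def jplan(wps,g,vmax=35,wmax=6,frac=.8,st=None,pr=True):
    x,_=fit(); s=st or status.read_state(); q=np.array(s["q"]); p=np.array(s["ee_pos"]); M=R.from_quat(s["ee_rot"]).as_matrix(); out=[]
    for w in wps:
        pt,Mt=w[:2]; gg=w[2] if len(w)>2 else g
        d=pt-p; rv=R.from_matrix(M.T@Mt).as_rotvec(degrees=True); n=max(1,int(np.ceil(max(np.linalg.norm(d)*1000/vmax,np.abs(rv).max()/wmax))))
        while 1:
            qq=q.copy(); rat=0; e=0
            for k in range(n):
                a=ik(p+d*(k+1)/n,M@R.from_rotvec(rv*(k+1)/n,degrees=True).as_matrix(),x,qq); rat=max(rat,(abs(a[0]-qq)/qmax).max()); qq=a[0]; e=max(e,a[1],a[2])
            if rat<frac or n>40: break
            n=int(np.ceil(n*max(1.05,rat/frac)))
        print("#",n,"rows to",np.round(pt,4),"rate",round(rat,2),"err",round(e,1),"q",qq.round(2))
        for k in range(n):
            sh=M.T@d/n*1000; out.append([float(round(a,1)) for a in np.r_[rv/n,sh]]+[gg]); M=M@R.from_rotvec(rv/n,degrees=True).as_matrix(); p=p+d/n
        q=qq
    for i in range(0,len(out),5):
        if pr: print("["+", ".join(f"{v:g}" for r in out[i:i+5] for v in r)+"]")
E
python3 - <<'E'
from kin import *
for t in (-40,-45):
    jplan([ttool(WEDGE0,(-1,-8,z),1,t)+(0,) for z in (130,85,58)],0,pr=(t==-40))
E
```

```text
# 13 rows to [0.4643 0.2998 0.1378] rate 0.77 err 0.0 q [-1.47  1.24  0.94  1.82  0.04  0.43 -0.99]
# 2 rows to [0.4893 0.3063 0.1009] rate 0.27 err 0.0 q [-1.42  1.31  0.91  1.74  0.02  0.43 -1.01]
# 1 rows to [0.5043 0.3102 0.0788] rate 0.32 err 0.0 q [-1.39  1.35  0.9   1.69  0.01  0.43 -1.01]
[-3.6, 1.6, 1.6, -3.2, -2.7, 10.4, 0, -3.6, 1.6, 1.6, -3.6, -3.3, 10.1, 0, -3.6, 1.6, 1.6, -3.9, -3.8, 9.8, 0, -3.6, 1.6, 1.6, -4.3, -4.3, 9.4, 0, -3.6, 1.6, 1.6, -4.7, -4.8, 9, 0]
[-3.6, 1.6, 1.6, -5.1, -5.2, 8.5, 0, -3.6, 1.6, 1.6, -5.5, -5.6, 8.1, 0, -3.6, 1.6, 1.6, -5.9, -5.9, 7.5, 0, -3.6, 1.6, 1.6, -6.2, -6.2, 7, 0, -3.6, 1.6, 1.6, -6.6, -6.4, 6.4, 0]
[-3.6, 1.6, 1.6, -7, -6.6, 5.8, 0, -3.6, 1.6, 1.6, -7.3, -6.8, 5.2, 0, -3.6, 1.6, 1.6, -7.6, -6.9, 4.5, 0, 0, 0, -0, -0, -14.5, 17.2, 0, 0, 0, -0, -0, -14.5, 17.2, 0]
[0, 0, -0, -0, -17.4, 20.7, 0]
# 14 rows to [0.4644 0.3    0.1377] rate 0.76 err 0.0 q [-1.47  1.28  0.94  1.74  0.08  0.56 -1.05]
# 2 rows to [0.4893 0.3065 0.1008] rate 0.26 err 0.0 q [-1.42  1.35  0.92  1.67  0.06  0.56 -1.06]
# 1 rows to [0.5043 0.3104 0.0787] rate 0.32 err 0.0 q [-1.39  1.39  0.9   1.61  0.05  0.56 -1.07]
```

apply_moves(targets=[-3.6, 1.6, 1.6, -3.2, -2.7, 10.4, 0, -3.6, 1.6, 1.6, -3.6, -3.3, 10.1, 0, -3.6, 1.6, 1.6, -3.9, -3.8, 9.8, 0, -3.6, 1.6, 1.6, -4.3, -4.3, 9.4, 0, -3.6, 1.6, 1.6, -4.7, -4.8, 9, 0])

```text
t: 6.7
ee_pos: [0.4865, 0.284, 0.2222]
ee_rot: [0.969, 0.157, 0.172, 0.086]
force: [0.2, 0.9, -1.7]
opening: 0.5
```

apply_moves(targets=[-3.6, 1.6, 1.6, -5.1, -5.2, 8.5, 0, -3.6, 1.6, 1.6, -5.5, -5.6, 8.1, 0, -3.6, 1.6, 1.6, -5.9, -5.9, 7.5, 0, -3.6, 1.6, 1.6, -6.2, -6.2, 7, 0, -3.6, 1.6, 1.6, -6.6, -6.4, 6.4, 0])

```text
t: 7.2
ee_pos: [0.4716, 0.2954, 0.1691]
ee_rot: [0.938, 0.066, 0.267, 0.213]
force: [0.3, 2.0, 0.3]
opening: 0.497
```

apply_moves(targets=[-3.6, 1.6, 1.6, -7, -6.6, 5.8, 0, -3.6, 1.6, 1.6, -7.3, -6.8, 5.2, 0, -3.6, 1.6, 1.6, -7.6, -6.9, 4.5, 0, 0, 0, 0, 0, 0, 0, 0])

```text
t: 7.6
ee_pos: [0.4619, 0.3029, 0.135]
ee_rot: [0.904, 0.013, 0.318, 0.286]
force: [-0.0, 0.4, -0.1]
opening: 0.5
```

```bash
python3 rec.py
python3 - <<'E'
from kin import *
print(fit()[1]); jplan([ttool(WEDGE0,(-1,-8,z),1,-40)+(0,) for z in (130,85,58)],0,vmax=20)
E
```

```text
7.6 [-1.464  1.229  0.906  1.812  0.089  0.444 -1.043] [0.462 0.303 0.135] [0.904 0.013 0.318 0.286]
0.00019895655553267555
# 1 rows to [0.4643 0.2998 0.1378] rate 0.05 err 0.0 q [-1.46  1.23  0.91  1.82  0.09  0.44 -1.04]
# 3 rows to [0.4893 0.3063 0.1009] rate 0.18 err 0.0 q [-1.41  1.3   0.89  1.74  0.08  0.43 -1.06]
# 2 rows to [0.5043 0.3102 0.0788] rate 0.16 err 0.0 q [-1.38  1.34  0.88  1.69  0.07  0.43 -1.07]
[-0.2, 0.4, 0.2, 2.8, 3.7, 1.3, 0, 0, 0, -0, 0, -9.6, 11.5, 0, 0, 0, -0, 0, -9.6, 11.5, 0, 0, 0, -0, 0, -9.6, 11.5, 0, 0, 0, -0, 0, -8.7, 10.3, 0]
[0, 0, -0, 0, -8.7, 10.3, 0]
```

apply_moves(targets=[-0.2, 0.4, 0.2, 2.8, 3.7, 1.3, 0, 0, 0, 0, 0, -9.6, 11.5, 0, 0, 0, 0, 0, -9.6, 11.5, 0, 0, 0, 0, 0, -9.6, 11.5, 0, 0, 0, 0, 0, 0, 0, 0])

```text
t: 8.1
ee_pos: [0.4916, 0.3045, 0.1014]
ee_rot: [0.903, 0.01, 0.321, 0.287]
force: [-0.9, 0.0, 0.5]
opening: 0.501
```

Run:
```python
from kin import *
jplan([ttool(WEDGE0,(-1,-8,58),1,-40)],0,vmax=15)
o=[]
for n in ["top","scene"]:
    c=eyes.capture(n); u,v=map(int,proj(c,(.515,.315,.06))); w=40
    im=cv2.resize(c["image"][v-w:v+w,u-w:u+w],None,fx=5,fy=5,interpolation=2); draw(im,c,WEDGE0,box(-7,5,-36,16,32,62),(255,0,0),(u-w,v-w),5); o.append(im)
cv2.imwrite("pics/d2.png",np.hstack(o))
```

```text
# 2 rows to [0.5043 0.3102 0.0788] rate 0.17 err 0.0 q [-1.38  1.34  0.88  1.69  0.07  0.43 -1.07]
[-0, 0.1, -0.1, -0.8, -9.3, 9.4, 0, -0, 0.1, -0.1, -0.8, -9.3, 9.4, 0]
```

View pics/d2.png

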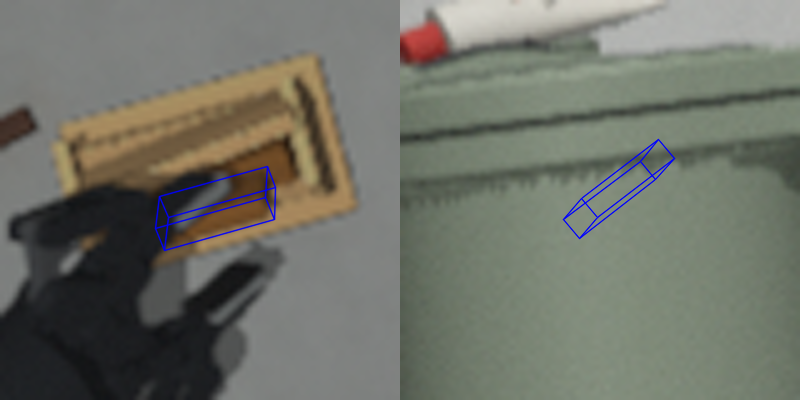

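The fingers straddle the rib in the top view: pads at (215,190) and (255,270), rib between them. The arm blocks the scene view. Descending and closing.

apply_moves(targets=[0, 0.1, -0.1, -0.8, -9.3, 9.4, 0, 0, 0.1, -0.1, -0.8, -9.3, 9.4, 0, 0, 0, 0, 0, 0, 0, 0])

```text
t: 8.5
ee_pos: [0.5038, 0.3108, 0.0787]
ee_rot: [0.902, 0.013, 0.322, 0.287]
force: [0.1, -0.6, -0.3]
opening: 0.5
```

apply_moves(targets=[0, 0, 0, 0, 0, 0, -0.4, 0, 0, 0, 0, 0, 0, -0.6, 0, 0, 0, 0, 0, 0, -1, 0, 0, 0, 0, 0, 0, -1], force=30)

```text
t: 8.9
ee_pos: [0.5034, 0.3108, 0.0807]
ee_rot: [0.902, 0.012, 0.323, 0.287]
force: [-0.1, -0.4, 1.0]
opening: 0.128
```

apply_moves(targets=[0, 0, 0, 0, 0, 0, -1, 0, 0, 0, 0, 3.2, -3.8, -1, 0, 0, 0, 0, 6.4, -7.7, -1, 0, 0, 0, 0, 6.4, -7.7, -1, 0, 0, 0, 0, 0, 0, -1], force=70)

```text
t: 9.4
ee_pos: [0.489, 0.3075, 0.1021]
ee_rot: [0.902, 0.012, 0.323, 0.287]
force: [-0.3, 0.6, -0.7]
opening: 0.125
```

```bash
cat >> kin.py <<'E'
def rel():
    Mt=R.from_quat([.902,.012,.323,.287]).as_matrix(); pt=np.array([.5034,.3108,.0807])
    Rr=Mt.T@WEDGE0[0]; a=np.degrees(np.arctan2(Rr[2,1],Rr[1,1])) # about x
    Rx=R.from_euler("x",a,degrees=True).as_matrix(); t=Mt.T@(WEDGE0[1]-pt); t[0]=(Rx@np.array([.001,0,0]))[0]
    return Rx,t,Rr
def tool_for(Mw,pw): Rx,t,_=rel(); Mt=Mw@Rx.T; return pw-Mt@t,Mt
def vicew(x,y,z,yaw=0): M=VICE[0]@R.from_euler("z",yaw,degrees=True).as_matrix(); return tool_for(M,VICE[1]+VICE[0]@np.array([x,y,z])/1000)
E
python3 - <<'E'
from kin import *
Rx,t,Rr=rel(); print(np.degrees(R.from_matrix(Rx.T@Rr).as_rotvec()).round(2),Rx.round(3).tolist(),t.round(4))
s=status.read_state(); M=R.from_quat(s["ee_rot"]).as_matrix()
up=(s["ee_pos"]+WEDGE0[0][:,2]*.045+np.array([0,0,.03]),M)
jplan([up,vicew(1.5,-52,70),vicew(1.5,-52,20)],-1,vmax=40,wmax=7)
E
```

```text
[ 0.    0.14 -0.05] [[1.0, -0.0, 0.0], [0.0, -0.767, 0.642], [-0.0, -0.642, -0.767]] [ 0.001  -0.044   0.0443]
# 2 rows to [0.464 0.301 0.169] rate 0.47 err 0.0 q [-1.47  1.17  0.94  1.81  0.11  0.48 -1.02]
# 10 rows to [ 0.5361 -0.0592  0.1322] rate 0.76 err 0.0 q [-0.53  1.09  0.61  1.59  0.13  0.86 -0.5 ]
# 2 rows to [ 0.5361 -0.0592  0.0822] rate 0.31 err 0.0 q [-0.53  1.17  0.59  1.59  0.12  0.78 -0.53]
[0, 0, 0, 8.7, 22.3, -26.7, -1, 0, 0, 0, 8.7, 22.3, -26.7, -1, -0.9, -4.5, -0, -3.9, 27, 24.9, -1, -0.9, -4.5, -0, -1.9, 26.6, 25.5, -1, -0.9, -4.5, -0, 0.1, 26.2, 26, -1]
[-0.9, -4.5, -0, 2.1, 25.8, 26.3, -1, -0.9, -4.5, -0, 4.2, 25.4, 26.5, -1, -0.9, -4.5, -0, 6.2, 24.9, 26.5, -1, -0.9, -4.5, -0, 8.2, 24.5, 26.3, -1, -0.9, -4.5, -0, 10.3, 24.1, 26, -1]
[-0.9, -4.5, -0, 12.3, 23.7, 25.5, -1, -0.9, -4.5, -0, 14.2, 23.3, 24.8, -1, -0, -0, 0, -0, -16, 19.2, -1, -0, -0, 0, -0, -16, 19.2, -1]
```

apply_moves(targets=[0, 0, 0, 8.7, 22.3, -26.7, -1, 0, 0, 0, 8.7, 22.3, -26.7, -1, -0.9, -4.5, 0, -3.9, 27, 24.9, -1, -0.9, -4.5, 0, -1.9, 26.6, 25.5, -1, -0.9, -4.5, 0, 0.1, 26.2, 26, -1])

```text
t: 9.9
ee_pos: [0.4859, 0.192, 0.157]
ee_rot: [0.927, -0.029, 0.213, 0.307]
force: [1.1, -0.7, -0.8]
opening: 0.123
```

apply_moves(targets=[-0.9, -4.5, 0, 2.1, 25.8, 26.3, -1, -0.9, -4.5, 0, 4.2, 25.4, 26.5, -1, -0.9, -4.5, 0, 6.2, 24.9, 26.5, -1, -0.9, -4.5, 0, 8.2, 24.5, 26.3, -1, -0.9, -4.5, 0, 10.3, 24.1, 26, -1])

```text
t: 10.4
ee_pos: [0.5215, 0.0112, 0.1384]
ee_rot: [0.938, -0.098, 0.027, 0.332]
force: [0.8, 0.4, -0.8]
opening: 0.126
```

apply_moves(targets=[-0.9, -4.5, 0, 12.3, 23.7, 25.5, -1, -0.9, -4.5, 0, 14.2, 23.3, 24.8, -1, 0, 0, 0, 0, 0, 0, -1])

```text
t: 10.7
ee_pos: [0.5354, -0.0655, 0.1311]
ee_rot: [0.931, -0.127, -0.049, 0.339]
force: [0.5, 1.4, -0.3]
opening: 0.123
```

```bash
python3 rec.py
python3 - <<'E'
from kin import *
jplan([vicew(1.5,-52,50),vicew(1.5,-52,20)],-1,vmax=20,wmax=5)
s=status.read_state(); Rx,t,_=rel(); M=R.from_quat(s["ee_rot"]).as_matrix(); W=(M@Rx,s["ee_pos"]+M@t)
o=[]
for n in ["top","scene"]:
    c=eyes.capture(n); u,v=map(int,proj(c,(.545,-.03,.05))); w=45
    im=cv2.resize(c["image"][v-w:v+w,u-w:u+w],None,fx=4.4,fy=4.4,interpolation=2); draw(im,c,W,box(-7,5,-36,16,32,62),(255,0,0),(u-w,v-w),4.4)
    for z in (0,32): draw(im,c,W,[(-8,-48,z)]*2+[(-8,48,z)]*2+[(14,-48,z)]*2+[(2,48,z)]*2,(255,255,0),(u-w,v-w),4.4)
    o.append(im)
cv2.imwrite("pics/e1.png",np.hstack(o))
E
```

```text
10.7 [-0.516  1.092  0.6    1.578  0.142  0.869 -0.506] [ 0.535 -0.065  0.131] [ 0.931 -0.127 -0.049  0.339]
# 1 rows to [ 0.5361 -0.0592  0.1122] rate 0.21 err 0.0 q [-0.53  1.12  0.59  1.59  0.14  0.83 -0.52]
# 2 rows to [ 0.5361 -0.0592  0.0822] rate 0.19 err 0.0 q [-0.52  1.17  0.58  1.59  0.13  0.78 -0.54]
[0.1, 0.9, -0.6, -0.9, -16.9, 10.5, -1, -0, -0, 0, -0, -9.6, 11.5, -1, -0, -0, 0, 0, -9.6, 11.5, -1]
```

View pics/e1.png

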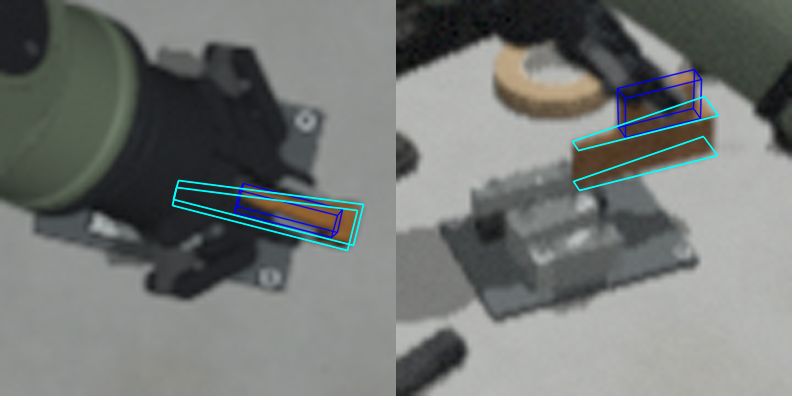

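Run:
```python
from kin import *
jplan([vicew(2.2,-52,40),vicew(2.2,-52,12)],-1,vmax=15,wmax=3)
```

```text
# 2 rows to [ 0.5368 -0.0594  0.1022] rate 0.18 err 0.0 q [-0.52  1.14  0.59  1.59  0.13  0.81 -0.53]
# 2 rows to [ 0.5368 -0.0594  0.0742] rate 0.18 err 0.0 q [-0.52  1.18  0.58  1.59  0.12  0.77 -0.55]
[-0, 0.3, -0.2, 0.7, -9.6, 10.4, -1, -0, 0.3, -0.2, 0.7, -9.6, 10.4, -1, -0, 0, 0, 0, -9, 10.7, -1, -0, 0, 0, 0, -9, 10.7, -1]
```

apply_moves(targets=[0, 0.3, -0.2, 0.7, -9.6, 10.4, -1, 0, 0.3, -0.2, 0.7, -9.6, 10.4, -1, 0, 0, 0, 0, 0, 0, -1, 0, 0, 0, 0, 0, 0, -1])

```text
t: 11.2
ee_pos: [0.5366, -0.0581, 0.1021]
ee_rot: [0.933, -0.118, -0.043, 0.339]
force: [0.1, -0.3, -0.9]
opening: 0.122
```

Run:
```python
from kin import *
jplan([vicew(2.2,-52,26),vicew(2.2,-52,12)],-1,vmax=15,wmax=3)
```

```text
# 1 rows to [ 0.5368 -0.0594  0.0882] rate 0.18 err 0.0 q [-0.52  1.16  0.58  1.59  0.13  0.79 -0.54]
# 1 rows to [ 0.5368 -0.0594  0.0742] rate 0.18 err 0.0 q [-0.52  1.18  0.58  1.59  0.12  0.77 -0.55]
[0, -0.1, 0.2, 0.5, -8, 11.4, -1, -0, -0, -0, -0, -9, 10.7, -1]
```

apply_moves(targets=[0, -0.1, 0.2, 0.5, -8, 11.4, -1, 0, 0, 0, 0, 0, 0, -1])

```text
t: 11.4
ee_pos: [0.5366, -0.0597, 0.0872]
ee_rot: [0.932, -0.12, -0.044, 0.338]
force: [-0.2, 0.7, -0.8]
opening: 0.123
```

apply_moves(targets=[0, 0, 0, 0, -4.5, 5.4, -1, 0, 0, 0, 0, -4.5, 5.4, -1, 0, 0, 0, 0, 0, 0, -1])

```text
t: 11.7
ee_pos: [0.5367, -0.0598, 0.0736]
ee_rot: [0.932, -0.12, -0.044, 0.338]
force: [1.0, -0.2, -0.8]
opening: 0.123
```

Run:
```python
from kin import *
s=status.read_state(); print(s["force"].round(1),s["ft_torque"].round(2))
jplan([vicew(2.2,-52,8)],-1,vmax=15,wmax=3)
s=status.read_state(); Rx,t,_=rel(); M=R.from_quat(s["ee_rot"]).as_matrix(); W=(M@Rx,s["ee_pos"]+M@t); print("wedge in vice",((VICE[0].T@(W[1]-VICE[1]))*1000).round(1))
c=eyes.capture("scene"); u,v=map(int,proj(c,(.545,-.03,.03))); w=40; F=9
im=cv2.resize(c["image"][v-w:v+w,u-w:u+w],None,fx=7,fy=7,interpolation=2); cv2.imwrite("pics/e2.png",im)
```

```text
[ 1.  -0.2 -0.8] [ 0.76 -0.2   0.02]
# 1 rows to [ 0.5368 -0.0594  0.0702] rate 0.05 err 0.0 q [-0.52  1.19  0.58  1.59  0.12  0.77 -0.55]
[-0, 0, 0, -0, -2.5, 2.3, -1]
wedge in vice [  2.2 -52.4  11.4]
```

View pics/e2.png

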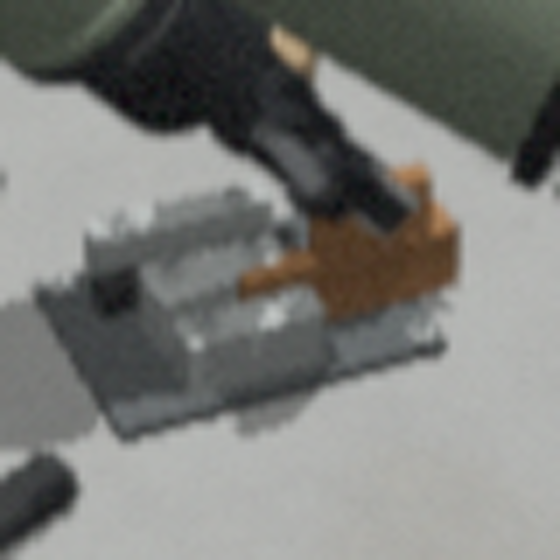

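The wedge tip sits in the slot between the fence and the jaw at (270,275), with the butt end over the plate. Next I lower it to contact, nudge it to the fence and feed it a little.

apply_moves(targets=[0, 0, 0, 0, -1.3, 1.5, -1, 0, 0, 0, 0, -1, 1.2, -1, 0, 0, 0, 0, 0, 0, -1])

```text
t: 12.05
ee_pos: [0.537, -0.0598, 0.0709]
ee_rot: [0.932, -0.12, -0.043, 0.338]
force: [-0.1, -0.6, -1.0]
opening: 0.126
```

apply_moves(targets=[0, 0, 0, 0, -0.6, 0.8, -1, 0, 0, 0, 0, 0, 0, -1])

```text
t: 12.25
ee_pos: [0.5371, -0.0599, 0.0707]
ee_rot: [0.932, -0.12, -0.043, 0.339]
force: [-1.3, 3.1, 10.6]
opening: 0.127
```

apply_moves(targets=[0, 0, 0, -1, 0, 0, -1, 0, 0, 0, 0, 0, 0, -1])

```text
t: 12.45
ee_pos: [0.5366, -0.0597, 0.0706]
ee_rot: [0.932, -0.12, -0.043, 0.338]
force: [2.3, 1.7, 7.2]
opening: 0.129
```

apply_moves(targets=[0, 0, 0, 0, -3.5, -3.6, -1, 0, 0, 0, -0.3, -3.8, -3.2, -1, 0, 0, 0, 0, 0, 0, -1])

```text
t: 12.75
ee_pos: [0.5385, -0.0491, 0.0707]
ee_rot: [0.932, -0.12, -0.043, 0.338]
force: [0.5, 4.6, 8.3]
opening: 0.122
```

apply_moves(targets=[0, 0, 0, -0.7, 0, 0, -1, 0, 0, 0, 0, 0, 0, -1])

```text
t: 12.95
ee_pos: [0.538, -0.0493, 0.0707]
ee_rot: [0.932, -0.12, -0.043, 0.338]
force: [1.9, 3.1, 6.6]
opening: 0.126
```

apply_moves(targets=[0, 0, 0, -0.8, 0, 0, -1, 0, 0, 0, 0, 0, 0, -1])

```text
t: 13.15
ee_pos: [0.5377, -0.0493, 0.0707]
ee_rot: [0.932, -0.12, -0.042, 0.338]
force: [5.4, 0.4, 2.7]
opening: 0.122
```

apply_moves(targets=[0, 0, 0, -0.8, 0, 0, -1, 0, 0, 0, 0, 0, 0, -1])

```text
t: 13.35
ee_pos: [0.5375, -0.0492, 0.0707]
ee_rot: [0.933, -0.12, -0.042, 0.338]
force: [9.7, -1.5, 1.0]
opening: 0.12
```

Run:
```python
from kin import *
s=status.read_state(); Rx,t,_=rel(); M=R.from_quat(s["ee_rot"]).as_matrix(); W=(M@Rx,s["ee_pos"]+M@t); print("wedge in vice",((VICE[0].T@(W[1]-VICE[1]))*1000).round(1),"rot",R.from_matrix(VICE[0].T@W[0]).as_rotvec(degrees=True).round(2),"F in vice",(VICE[0].T@s["force"]).round(1))
```

```text
wedge in vice [  0.5 -41.9   8.5] rot [ 0.11 -0.2   0.06] F in vice [9.8 1.  1. ]
```

apply_moves(targets=[0, 0, 0, 0.8, 0, 0, -1, 0, 0, 0, 0.2, 0, 0, -0.8, 0, 0, 0, 0, 0, 0, -0.6, 0, 0, 0, 0, 0, 0, -0.2, 0, 0, 0, 0, 0, 0, 0])

```text
t: 13.85
ee_pos: [0.5367, -0.0496, 0.0704]
ee_rot: [0.932, -0.12, -0.044, 0.338]
force: [0.1, -0.3, 0.1]
opening: 0.503
```

apply_moves(targets=[0, 0, 0, 0, 0, -10, 0, 0, 0, 0, 0, 0, -30, 0, 0, 0, 0, 0, 0, -40, 0, 0, 0, 0, 0, 0, -40, 0.5, 0, 0, 0, 0, 0, 0, 0.5])

```text
t: 14.35
ee_pos: [0.5583, 0.0285, 0.1659]
ee_rot: [0.933, -0.119, -0.041, 0.337]
force: [1.1, -0.6, -0.8]
opening: 0.754
```

Run:
```python
from kin import *
s=status.read_state(); print(s["force"].round(1),s["ee_pos"],s["q"].round(2))
c=eyes.capture("scene"); d=nets.spot_point(c,"mallet"); print([(np.round(k["at"],3),k["confidence"]) for k in d])
W=frame(*(VICE[1]+VICE[0]@np.array([.5,-42,8])/1000),-14.65)
o=[]
for n in ["top","scene"]:
    c=eyes.capture(n); u,v=map(int,proj(c,(.545,-.03,.03))); w=35; S=5.7
    im=cv2.resize(c["image"][v-w:v+w,u-w:u+w],None,fx=S,fy=S,interpolation=2); 
    for z in (32,): draw(im,c,W,[(-8,-48,z)]*2+[(-8,48,z)]*2+[(14,-48,z)]*2+[(2,48,z)]*2,(255,255,0),(u-w,v-w),S)
    o.append(im)
cv2.imwrite("pics/e3.png",np.hstack(o))
```

```text
[ 1.1 -0.6 -0.8] [0.55830489 0.02854297 0.16594916] [-0.63  1.07  0.59  1.4   0.1   1.1  -0.54]
[]
```

View pics/e3.png

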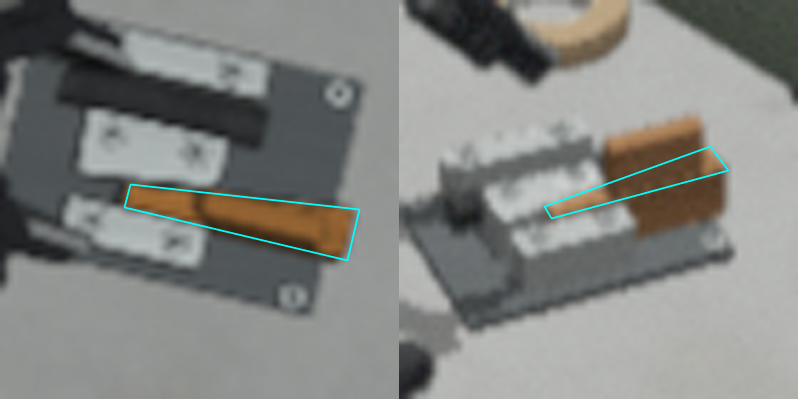

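Run:
```python
from h import *
def onplane(c,uv,z):
    K=c["mtx"]; T=c["world_from_camera"]; uv=np.asarray(uv,float)
    d=np.stack([(uv[:,0]-K[0,2])/K[0,0],-(uv[:,1]-K[1,2])/K[1,1],-np.ones(len(uv))],-1)@T[:3,:3].T
    return T[:3,3]+d*((z-T[2,3])/d[:,2])[:,None]
for n in ["top","scene"]:
    c=dict(np.load(n+"0.npz")); I=c["image"]; hsv=cv2.cvtColor(I,cv2.COLOR_BGR2HSV); g=I.max(2)
    u,v=map(int,proj(c,(.561,-.237,.0185))); w=24; bw=(g[v-w:v+w,u-w:u+w]<75).astype(np.uint8)
    k,l,st,ce=cv2.connectedComponentsWithStats(bw); i=l[w,w] or 1+np.argmax(st[1:,4]); ys,xs=np.where(l==i); P=onplane(c,np.c_[xs+u-w,ys+v-w],.0185)
    r=cv2.minAreaRect((P[:,:2]*1000).astype(np.float32)); print(n,"head",len(xs),np.round(r[0],1),np.round(r[1],1),round(r[2],1))
    vv,uu=np.where((hsv[...,1]>60)&(hsv[...,2]>70)); P=onplane(c,np.c_[uu,vv],.017)
    P=P[(P[:,0]>.33)&(P[:,0]<.53)&(abs(P[:,1]+.26)<.05)]; vx,vy,x0,y0=cv2.fitLine(P[:,:2].astype(np.float32),cv2.DIST_HUBER,0,.001,.001).ravel()
    print(n,"handle",len(P),np.degrees(np.arctan(vy/vx)).round(2),"y@.5",round(y0+vy/vx*(.5-x0),4))
```

```text
top head 512 [ 558.8 -237.1] [73.5 77.4] 50.9
top handle 530 12.43 y@.5 -0.2505
scene head 231 [ 559.8 -238.2] [ 41.6 106.2] 15.3
scene handle 269 10.86 y@.5 -0.2525
```

```bash
cat >> kin.py <<'E'
MAL=frame(.4399,-.2642,0,12.4)
def mgrasp(F,gx,gz,sg): # tool down, tool x = sg*F y
    M,t=F; X=sg*M[:,1]; Z=-M[:,2]; return M@np.array([gx,0,gz])/1000+t-Z*.003, np.stack([X,np.cross(Z,X),Z],1)
def strike(y,sg,dz=14,hx=3,gx=78,gz=23): # head front face at vice y (mm), lifted dz
    F=(VICE[0],VICE[1]+VICE[0]@np.array([hx-123,y-37.5,dz])/1000); return mgrasp(F,gx,gz,sg)
E
python3 - <<'E'
from kin import *
x,_=fit(); q=status.read_state()["q"]; rng=np.random.default_rng(2)
for sg in (1,-1):
    for nm,T in (("mallet",mgrasp(MAL,78,23,sg)),("strike",strike(-95,sg)),("end",strike(-40,sg))):
        S=[]
        for k in range(12):
            a=ik(*T,x,q+(k>0)*rng.normal(0,.5,7))
            if a[1]<1 and a[2]<.5: S.append(a[0])
        b=sorted(S,key=lambda s:np.abs(s-q).max())[:1]; print(sg,nm,[s.round(2) for s in b])
print("SG")
for sg in (1,-1):
  a=mgrasp(MAL,78,120,sg); b=mgrasp(MAL,78,23,sg)
  s=status.read_state(); mid=((.50,-.10,.20),a[1])
  jplan([((.50,-.08,.22),R.from_quat(s["ee_rot"]).as_matrix()),a,b,a,strike(-130,sg,60),strike(-130,sg),strike(-40,sg)],0.5,vmax=35,wmax=7,pr=False)
E
```

```text
1 mallet [array([ 0.74,  1.13, -0.72,  1.65,  1.02,  0.78,  1.31])]
1 strike [array([ 0.42,  0.99, -0.44,  1.95,  1.  ,  0.44,  0.53])]
1 end [array([ 0.31,  0.99, -0.43,  1.94,  0.97,  0.44,  0.45])]
-1 mallet [array([ 0.28,  1.06,  0.22,  1.67, -0.45,  0.46, -0.56])]
-1 strike [array([ 0.08,  0.98,  0.19,  1.97, -0.65,  0.26, -1.  ])]
-1 end [array([-0.05,  0.98,  0.22,  1.95, -0.71,  0.28, -1.06])]
SG
# 4 rows to [ 0.5  -0.08  0.22] rate 0.46 err 0.0 q [-0.55  0.91  0.65  1.69  0.21  0.91 -0.46]
# 17 rows to [ 0.5161 -0.2475  0.123 ] rate 0.79 err 0.0 q [ 0.66  0.92 -0.54  1.62  0.63  0.77  1.62]
# 3 rows to [ 0.5161 -0.2475  0.026 ] rate 0.38 err 0.0 q [ 0.61  1.07 -0.44  1.66  0.74  0.59  1.53]
# 3 rows to [ 0.5161 -0.2475  0.123 ] rate 0.38 err 0.0 q [ 0.66  0.92 -0.54  1.62  0.63  0.77  1.62]
# 4 rows to [ 0.4671 -0.1551  0.086 ] rate 0.74 err 0.0 q [ 0.4   0.88 -0.26  1.94  0.55  0.4   1.03]
# 2 rows to [ 0.4671 -0.1551  0.04  ] rate 0.33 err 0.0 q [ 0.36  0.96 -0.19  1.95  0.59  0.28  1.  ]
# 3 rows to [ 0.4899 -0.0681  0.04  ] rate 0.51 err 0.0 q [ 0.16  0.96 -0.17  1.94  0.52  0.27  0.88]
# 4 rows to [ 0.5  -0.08  0.22] rate 0.46 err 0.0 q [-0.55  0.91  0.65  1.69  0.21  0.91 -0.46]
# 9 rows to [ 0.5161 -0.2475  0.123 ] rate 0.7 err 0.0 q [ 0.22  0.91  0.36  1.64 -0.46  0.67 -0.54]
# 3 rows to [ 0.5161 -0.2475  0.026 ] rate 0.39 err 0.0 q [ 0.26  1.06  0.26  1.67 -0.52  0.47 -0.49]
# 3 rows to [ 0.5161 -0.2475  0.123 ] rate 0.39 err 0.0 q [ 0.22  0.91  0.35  1.64 -0.46  0.67 -0.55]
# 4 rows to [ 0.4671 -0.1551  0.086 ] rate 0.46 err 0.0 q [ 0.07  0.91  0.35  1.95 -0.75  0.41 -0.83]
# 2 rows to [ 0.4671 -0.1551  0.04  ] rate 0.29 err 0.0 q [ 0.12  0.99  0.25  1.96 -0.8   0.29 -0.79]
# 3 rows to [ 0.4899 -0.0681  0.04  ] rate 0.52 err 0.0 q [-0.08  0.99  0.28  1.95 -0.85  0.32 -0.92]
```

Run:
```python
from kin import *
s=status.read_state(); a=mgrasp(MAL,78,120,-1)
jplan([((.50,-.08,.22),R.from_quat(s["ee_rot"]).as_matrix()),a],0.5,vmax=35,wmax=7)
```

```text
# 4 rows to [ 0.5  -0.08  0.22] rate 0.46 err 0.0 q [-0.55  0.91  0.65  1.69  0.21  0.91 -0.46]
# 9 rows to [ 0.5161 -0.2475  0.123 ] rate 0.7 err 0.0 q [ 0.22  0.91  0.36  1.64 -0.46  0.67 -0.54]
[0, 0, 0, -6.9, 31.4, 7.4, 0.5, 0, 0, 0, -6.9, 31.4, 7.4, 0.5, 0, 0, 0, -6.9, 31.4, 7.4, 0.5, 0, 0, 0, -6.9, 31.4, 7.4, 0.5, 4, -2.4, 6.7, 6.5, 6.5, 19.5, 0.5]
[4, -2.4, 6.7, 8.1, 7, 18.7, 0.5, 4, -2.4, 6.7, 9.7, 7.2, 17.9, 0.5, 4, -2.4, 6.7, 11.3, 7.2, 16.9, 0.5, 4, -2.4, 6.7, 12.8, 7, 15.9, 0.5, 4, -2.4, 6.7, 14.2, 6.5, 14.9, 0.5]
[4, -2.4, 6.7, 15.6, 5.7, 13.8, 0.5, 4, -2.4, 6.7, 16.7, 4.8, 12.8, 0.5, 4, -2.4, 6.7, 17.7, 3.6, 11.8, 0.5]
```

apply_moves(targets=[0, 0, 0, -6.9, 31.4, 7.4, 0.5, 0, 0, 0, -6.9, 31.4, 7.4, 0.5, 0, 0, 0, -6.9, 31.4, 7.4, 0.5, 0, 0, 0, -6.9, 31.4, 7.4, 0.5, 4, -2.4, 6.7, 6.5, 6.5, 19.5, 0.5])

```text
t: 15.05
ee_pos: [0.5009, -0.0988, 0.2105]
ee_rot: [0.934, -0.183, -0.039, 0.305]
force: [0.3, -0.2, -1.0]
opening: 0.751
```

apply_moves(targets=[4, -2.4, 6.7, 8.1, 7, 18.7, 0.5, 4, -2.4, 6.7, 9.7, 7.2, 17.9, 0.5, 4, -2.4, 6.7, 11.3, 7.2, 16.9, 0.5, 4, -2.4, 6.7, 12.8, 7, 15.9, 0.5, 4, -2.4, 6.7, 14.2, 6.5, 14.9, 0.5])

```text
t: 15.55
ee_pos: [0.5112, -0.1925, 0.1548]
ee_rot: [0.87, -0.479, -0.014, 0.118]
force: [-0.5, 0.1, -0.6]
opening: 0.751
```

apply_moves(targets=[4, -2.4, 6.7, 15.6, 5.7, 13.8, 0.5, 4, -2.4, 6.7, 16.7, 4.8, 12.8, 0.5, 4, -2.4, 6.7, 17.7, 3.6, 11.8, 0.5, 0, 0, 0, 0, 0, 0, 0.5, 0, 0, 0, 0, 0, 0, 0.5])

```text
t: 16.05
ee_pos: [0.5162, -0.2478, 0.1227]
ee_rot: [0.779, -0.627, 0.002, -0.001]
force: [0.0, 1.3, 0.3]
opening: 0.75
```

```bash
python3 rec.py
python3 - <<'E'
from kin import *
jplan([mgrasp(MAL,78,70,-1),mgrasp(MAL,78,23,-1)],0.2,vmax=25,wmax=3)
E
```

```text
16.05 [ 0.217  0.913  0.354  1.645 -0.465  0.664 -0.54 ] [ 0.516 -0.248  0.123] [ 0.779 -0.627  0.002 -0.001]
# 2 rows to [ 0.5161 -0.2475  0.073 ] rate 0.29 err 0.0 q [ 0.24  0.99  0.31  1.66 -0.49  0.57 -0.52]
# 2 rows to [ 0.5161 -0.2475  0.026 ] rate 0.29 err 0.0 q [ 0.26  1.06  0.26  1.67 -0.52  0.48 -0.49]
[-0.1, -0, -0, -0.2, 0.1, 24.8, 0.2, -0.1, -0, -0, -0.2, 0.1, 24.8, 0.2, -0, 0, -0, -0, 0, 23.5, 0.2, -0, 0, -0, -0, 0, 23.5, 0.2]
```

apply_moves(targets=[0, 0, 0, 0, 0, 24.8, 0.2, 0, 0, 0, 0, 0, 24.8, 0.2, 0, 0, 0, 0, 0, 23, 0.2, 0, 0, 0, 0, 0, 23, 0.2, 0, 0, 0, 0, 0, 0, 0])

```text
t: 16.55
ee_pos: [0.517, -0.2453, 0.0254]
ee_rot: [0.781, -0.625, 0.0, -0.001]
force: [0.3, 0.5, 1.7]
opening: 0.502
```

apply_moves(targets=[0, 0, 0, 0, 0, 0, -0.4, 0, 0, 0, 0, 0, 0, -1, 0, 0, 0, 0, 0, 0, -1, 0, 0, 0, 0, 0, 0, -1], force=60)

```text
t: 16.95
ee_pos: [0.5184, -0.2469, 0.029]
ee_rot: [0.78, -0.626, 0.003, -0.002]
force: [-1.0, 1.0, 8.0]
opening: 0.173
```

Run:
```python
from kin import *
s=status.read_state(); print(s["force"].round(1),s["opening"],(MAL[0].T@(s["ee_pos"]-MAL[1])*1000).round(1))
```

```text
[-1.  1.  8.] 0.17319771378633989 [80.4  0.  29. ]
```

apply_moves(targets=[0, 0, 0, 0, 0, 0, -1, 0, 0, 0, 0, 0, -10, -1, 0, 0, 0, 0, 0, -20, -1, 0, 0, 0, 0, 0, -20, -1, 0, 0, 0, 0, 0, 0, -1], force=100)

```text
t: 17.45
ee_pos: [0.5185, -0.2475, 0.0807]
ee_rot: [0.78, -0.626, 0.004, -0.002]
force: [-0.0, 0.0, -2.0]
opening: 0.161
```

Run:
```python
from kin import *
s=status.read_state(); print(s["force"].round(1),s["ft_torque"].round(2))
jplan([strike(-135,-1,50,gx=80,gz=26)],-1,vmax=25,wmax=5)
```

```text
[-0.  0. -2.] [ 0.05 -0.05  0.01]
# 6 rows to [ 0.4678 -0.1605  0.079 ] rate 0.28 err 0.0 q [ 0.08  0.92  0.35  1.94 -0.76  0.41 -0.82]
[-0.1, -0, 4.5, -16, 5.1, 0.2, -1, -0.1, -0, 4.5, -15.5, 6.4, 0.2, -1, -0.1, -0, 4.5, -15, 7.6, 0.2, -1, -0.1, -0, 4.5, -14.3, 8.7, 0.2, -1, -0.1, -0, 4.5, -13.6, 9.8, 0.2, -1]
[-0.1, -0, 4.5, -12.8, 10.9, 0.3, -1]
```

apply_moves(targets=[-0.1, 0, 4.5, -16, 5.1, 0, -1, -0.1, 0, 4.5, -15.5, 6.4, 0, -1, -0.1, 0, 4.5, -15, 7.6, 0, -1, -0.1, 0, 4.5, -14.3, 8.7, 0, -1, -0.1, 0, 4.5, -13.6, 9.8, 0, -1])

```text
t: 17.95
ee_pos: [0.4748, -0.1739, 0.0776]
ee_rot: [-0.641, 0.767, 0.001, -0.001]
force: [0.3, 0.1, -2.2]
opening: 0.162
```

apply_moves(targets=[0, 0, 4.5, -12.8, 10.9, 0, -1, 0, 0, 0, 0, 0, 0, -1, 0, 0, 0, 0, 0, 0, -1])

```text
t: 18.25
ee_pos: [0.467, -0.1601, 0.0777]
ee_rot: [-0.613, 0.79, 0.0, -0.001]
force: [0.2, -0.6, -2.2]
opening: 0.158
```

```bash
python3 rec.py
python3 - <<'E'
from kin import *
jplan([strike(-135,-1,14,gx=80,gz=26)],-1,vmax=15,wmax=5)
o=[]
for n in ["top","scene"]:
    c=eyes.capture(n); u,v=map(int,proj(c,(.52,-.08,.04))); w=45; S=4.4
    im=cv2.resize(c["image"][v-w:v+w,u-w:u+w],None,fx=S,fy=S,interpolation=2)
    s=status.read_state(); M=R.from_quat(s["ee_rot"]).as_matrix(); F=(np.stack([-M[:,1]*-1*0+np.cross(-M[:,0],-M[:,2]),-M[:,0],-M[:,2]],1),s["ee_pos"]+M[:,2]*.029)
    draw(im,c,F,box(104.5-80,141.5-80,-37.5,37.5,0,37),(255,0,255),(u-w,v-w),S); o.append(im)
cv2.imwrite("pics/f1.png",np.hstack(o))
E
```

```text
18.25 [ 0.082  0.926  0.343  1.948 -0.756  0.4   -0.814] [ 0.467 -0.16   0.078] [-0.613  0.79   0.    -0.001]
# 3 rows to [ 0.4678 -0.1605  0.043 ] rate 0.15 err 0.0 q [ 0.12  0.98  0.27  1.95 -0.8   0.31 -0.78]
[0, -0, 0.1, 0, -0.3, 11.6, -1, 0, -0, 0.1, 0, -0.3, 11.6, -1, 0, -0, 0.1, 0, -0.3, 11.6, -1]
```

View pics/f1.png

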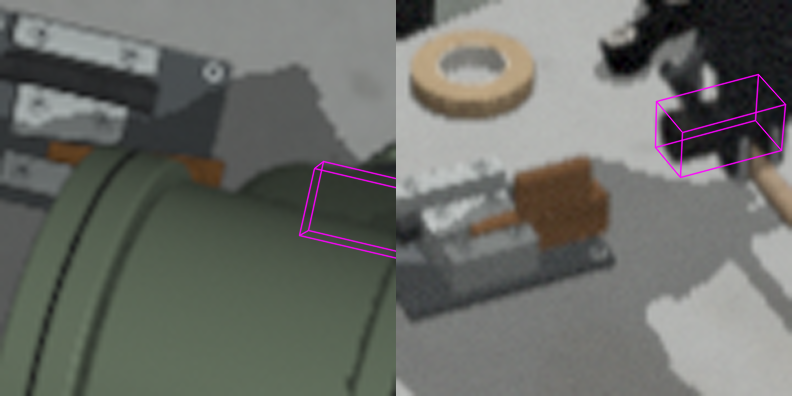

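apply_moves(targets=[0, 0, 0, 0, 0, 12, -1, 0, 0, 0, 0, 0, 12, -1, 0, 0, 0, 0, 0, 10, -1, 0, 0, 0, -25, 0, 0, -1, 0, 0, 0, 0, 0, 0, -1])

```text
t: 18.85
ee_pos: [0.4736, -0.1335, 0.043]
ee_rot: [-0.613, 0.79, 0.001, -0.0]
force: [-0.0, -0.9, -2.1]
opening: 0.156
```

```bash
cat > mp.py <<'E'
from kin import *
def show():
    s=status.read_state(); M=R.from_quat(s["ee_rot"]).as_matrix(); X=np.cross(-M[:,0],-M[:,2])
    h=s["ee_pos"]+M[:,2]*.029+X*.043-M[:,2]*.0185; f=h-M[:,0]*.0375
    print(round(s["t"],2),"face in vice",(VICE[0].T@(f-VICE[1])*1000).round(1),"F",(VICE[0].T@s["force"]).round(1),"rot",R.from_matrix(VICE[0].T@np.stack([X,-M[:,0],-M[:,2]],1)).as_rotvec(degrees=True).round(1))
def wedge():
    o=[]
    for n in ("top","scene"):
        c=eyes.capture(n); d=nets.spot_point(c,"wedge"); r=nets.spot_point(c,"wedge_rib"); o+=[(n,k,(VICE[0].T@(np.array(a["at"])-VICE[1])*1000).round(1).tolist(),round(a["confidence"],2)) for k,L in(("w",d),("rib",r)) for a in L[:1]]
    print(o)
E
python3 -c "
from mp import *
show(); wedge()"
```

```text
18.85 face in vice [   1.6 -107.2   32.4] F [ 0.2 -0.9 -2.1] rot [0.1 0.2 0.3]
[('top', 'w', [195.5, -78.1, 0.7], 0.49), ('scene', 'w', [1.6, -41.7, 8.6], 0.85), ('scene', 'rib', [-2.4, -51.1, 58.9], 0.6)]
```

apply_moves(targets=[0, 0, 0, -12, 0, 0, -1, 0, 0, 0, -14, 0, 0, -1, 0, 0, 0, 15, 0, 0, -1, 0, 0, 0, 0, 0, 0, -1])

```text
t: 19.55
ee_pos: [0.4756, -0.126, 0.0436]
ee_rot: [-0.612, 0.791, 0.0, -0.001]
force: [-0.3, -0.1, -1.4]
opening: 0.158
```

```bash
python3 -c "
from mp import *
show(); wedge()"
```

```text
19.55 face in vice [  1.8 -99.6  33. ] F [-0.3 -0.1 -1.4] rot [-0.1  0.1  0.1]
[('scene', 'w', [1.3, -29.1, 9.6], 0.76), ('scene', 'rib', [-1.8, -41.7, 56.7], 0.94)]
```

apply_moves(targets=[0, 0, 0, -14, 0, 0, -1, 0, 0, 0, -15, 0, 0, -1, 0, 0, 0, 16, 0, 0, -1, 0, 0, 0, 0, 0, 0, -1])

```text
t: 20.25
ee_pos: [0.4787, -0.1138, 0.0436]
ee_rot: [-0.612, 0.791, 0.0, -0.001]
force: [-0.0, 0.9, -2.2]
opening: 0.158
```

```bash
python3 -c "
from mp import *
show(); wedge()"
```

```text
20.25 face in vice [  1.7 -87.1  33. ] F [-0.3  0.9 -2.2] rot [-0.1  0.1  0.1]
[('scene', 'w', [1.2, -15.0, 8.6], 0.91), ('scene', 'rib', [-4.1, -29.0, 58.4], 0.59)]
```

apply_moves(targets=[0, 0, 0, -12, 0, 0, -1, 0, 0, 0, -15, 0, 0, -1, 0, 0, 0, 13, 0, 0, -1, 0, 0, 0, 0, 0, 0, -1])

```text
t: 20.95
ee_pos: [0.4824, -0.0996, 0.0436]
ee_rot: [-0.612, 0.791, 0.0, -0.001]
force: [-0.0, -0.1, -1.6]
opening: 0.158
```

apply_moves(targets=[0, 0, 0, -17, 0, 0, -1, 0, 0, 0, 13, 0, 0, -1, 0, 0, 0, 0, 0, 0, -1])

```text
t: 21.25
ee_pos: [0.4832, -0.0963, 0.0436]
ee_rot: [-0.611, 0.791, 0.0, -0.001]
force: [-0.3, -0.2, -1.9]
opening: 0.161
```

```bash
python3 -c "
from mp import *
show(); wedge()"
```

```text
21.25 face in vice [  1.7 -69.   32.9] F [-0.3 -0.3 -1.9] rot [-0.1  0.1  0. ]
[('top', 'w', [2.5, -5.0, 11.1], 0.6), ('top', 'rib', [-3.3, -12.4, 49.8], 0.57), ('scene', 'w', [-0.1, -1.3, 10.0], 0.77), ('scene', 'rib', [-2.4, -15.3, 56.4], 0.67)]
```

apply_moves(targets=[0, 0, 0, -18, 0, 0, -1])

```text
t: 21.65
ee_pos: [0.4877, -0.0796, 0.0436]
ee_rot: [-0.611, 0.792, -0.0, -0.001]
force: [-1.1, -4.2, -3.1]
opening: 0.158
```

apply_moves(targets=[0, 0, 0, 14, 0, 0, -1, 0, 0, 0, 0, 0, 0, -1])

```text
t: 21.85
ee_pos: [0.4843, -0.0924, 0.0436]
ee_rot: [-0.612, 0.791, 0.0, -0.001]
force: [-0.3, -0.2, -1.7]
opening: 0.159
```

apply_moves(targets=[0, 0, 0, -18, 0, 0, -1])

```text
t: 21.95
ee_pos: [0.4887, -0.0759, 0.0436]
ee_rot: [-0.61, 0.792, -0.0, -0.001]
force: [1.3, 1.1, -1.9]
opening: 0.152
```

apply_moves(targets=[0, 0, 0, 14, 0, 0, -1, 0, 0, 0, 0, 0, 0, -1])

```text
t: 22.15
ee_pos: [0.4853, -0.0885, 0.0436]
ee_rot: [-0.611, 0.791, 0.0, -0.001]
force: [0.7, 0.3, -2.5]
opening: 0.156
```

```bash
python3 -c "
from mp import *
show(); wedge()"
```

```text
22.15 face in vice [  1.7 -60.9  32.9] F [ 0.6  0.4 -2.5] rot [-0.1  0.1  0. ]
[('top', 'w', [2.2, 2.0, 11.1], 0.58), ('top', 'rib', [-5.2, -7.7, 52.6], 0.49), ('scene', 'w', [2.3, 8.2, 11.7], 0.77), ('scene', 'rib', [-3.9, -5.4, 56.7], 0.64)]
```

apply_moves(targets=[0, 0, 0, -18, 0, 0, -1])

```text
t: 22.55
ee_pos: [0.4898, -0.0717, 0.0436]
ee_rot: [-0.611, 0.792, -0.0, -0.001]
force: [-1.4, -1.1, -2.4]
opening: 0.16
```

apply_moves(targets=[0, 0, 0, 15, 0, 0, -1, 0, 0, 0, 0, 0, 0, -1])

```text
t: 22.75
ee_pos: [0.486, -0.0857, 0.0436]
ee_rot: [-0.611, 0.791, 0.0, -0.001]
force: [0.3, 0.5, -2.1]
opening: 0.158
```

apply_moves(targets=[0, 0, 0, -18, 0, 0, -1])

```text
t: 22.85
ee_pos: [0.4905, -0.0691, 0.0436]
ee_rot: [-0.61, 0.792, -0.0, -0.001]
force: [-13.3, -18.0, -2.5]
opening: 0.16
```

apply_moves(targets=[0, 0, 0, 15, 0, 0, -1, 0, 0, 0, 0, 0, 0, -1])

```text
t: 23.05
ee_pos: [0.4867, -0.0828, 0.0436]
ee_rot: [-0.611, 0.791, 0.0, -0.001]
force: [-0.2, 0.2, -2.1]
opening: 0.158
```

```bash
python3 -c "
from mp import *
show(); wedge()"
```

```text
23.05 face in vice [  1.7 -55.   32.9] F [-0.2  0.2 -2.1] rot [-0.1  0.1  0. ]
[('top', 'w', [2.6, 4.6, 8.2], 0.61), ('top', 'rib', [-4.7, -2.3, 52.0], 0.63), ('scene', 'w', [-1.6, 11.5, 8.6], 0.54), ('scene', 'rib', [-2.7, -4.7, 54.8], 0.56)]
```

apply_moves(targets=[0, 0, 0, -17, 0, 0, -1])

```text
t: 23.45
ee_pos: [0.4908, -0.0671, 0.0436]
ee_rot: [-0.611, 0.792, -0.0, -0.002]
force: [-41.2, -53.1, 5.9]
opening: 0.163
```

apply_moves(targets=[0, 0, 0, 15, 0, 0, -1, 0, 0, 0, 0, 0, 0, -1])

```text
t: 23.65
ee_pos: [0.4872, -0.081, 0.0435]
ee_rot: [-0.612, 0.791, 0.0, -0.001]
force: [0.3, 0.2, -1.8]
opening: 0.156
```

apply_moves(targets=[0, 0, 0, -17, 0, 0, -1])

```text
t: 23.75
ee_pos: [0.491, -0.0657, 0.0436]
ee_rot: [-0.61, 0.792, -0.0, -0.002]
force: [-65.1, -62.2, 6.3]
opening: 0.153
```

apply_moves(targets=[0, 0, 0, 15, 0, 0, -1, 0, 0, 0, 0, 0, 0, -1])

```text
t: 23.95
ee_pos: [0.4878, -0.079, 0.0436]
ee_rot: [-0.611, 0.791, 0.0, -0.001]
force: [0.1, 0.6, -2.7]
opening: 0.156
```

```bash
python3 -c "
from mp import *
show(); wedge()"
```

```text
23.95 face in vice [  1.7 -51.1  32.9] F [-0.1  0.6 -2.7] rot [-0.1  0.1  0. ]
[('top', 'w', [-0.1, 6.5, 7.2], 0.52), ('top', 'rib', [-1.7, 0.6, 52.6], 0.47), ('scene', 'w', [-0.7, 11.7, 6.7], 0.86), ('scene', 'rib', [-2.1, -2.5, 57.4], 0.72)]
```

apply_moves(targets=[0, 0, 0, -14.5, 0, 0, -1])

```text
t: 24.35
ee_pos: [0.491, -0.0655, 0.0435]
ee_rot: [-0.611, 0.792, -0.0, -0.002]
force: [-53.6, -53.9, 3.6]
opening: 0.157
```

apply_moves(targets=[0, 0, 0, 15, 0, 0, -1, 0, 0, 0, 30, 0, 0, -1, 0, 0, 0, 30, 0, 0, -1, 0, 0, 0, 0, 0, 0, -1])

```text
t: 24.75
ee_pos: [0.4719, -0.1401, 0.0438]
ee_rot: [-0.61, 0.792, -0.0, -0.002]
force: [-0.9, 0.7, -1.3]
opening: 0.158
```

Run:
```python
from mp import *
show(); wedge(); o=[]
W=frame(*(VICE[1]+VICE[0]@np.array([.0,8,8])/1000),-14.65)
for n in ["top","scene"]:
    c=eyes.capture(n); u,v=map(int,proj(c,(.555,-.01,.03))); w=35; S=5.7
    im=cv2.resize(c["image"][v-w:v+w,u-w:u+w],None,fx=S,fy=S,interpolation=2)
    draw(im,c,W,[(-8,-48,32)]*2+[(-8,48,32)]*2+[(14,-48,32)]*2+[(2,48,32)]*2,(255,255,0),(u-w,v-w),S); o.append(im)
cv2.imwrite("pics/g1.png",np.hstack(o))
```

```text
24.75 face in vice [   1.9 -114.4   33.1] F [-1.   0.5 -1.3] rot [-0.2  0.1 -0.1]
[('top', 'w', [2.6, 6.6, 10.0], 0.59), ('top', 'rib', [-4.7, -3.8, 54.4], 0.44), ('scene', 'w', [-0.9, 14.6, 7.8], 0.79), ('scene', 'rib', [-4.0, -1.7, 57.0], 0.78)]
```

View pics/g1.png

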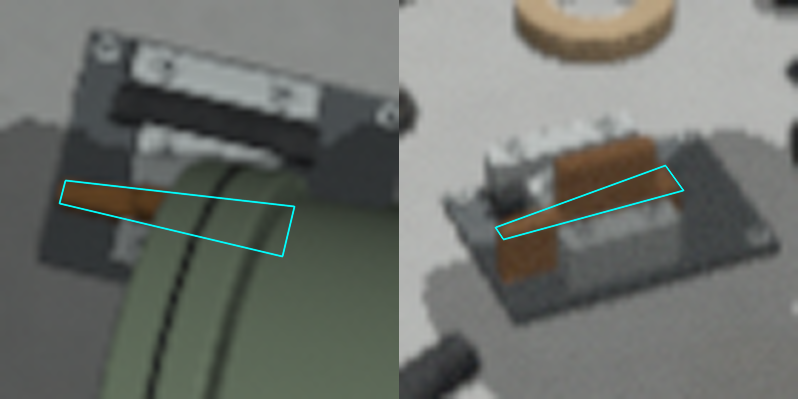

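Twelve taps' worth of motion is in. The wedge sits about 8 mm past the vice origin, and the last tap met the same hard resistance at the same point. Now I return the mallet.

Run:
```python
from mp import *
s=status.read_state(); M0=R.from_quat(s["ee_rot"]).as_matrix()
p,M=mgrasp(MAL,80,26,-1)
jplan([(s["ee_pos"]+[0,-.01,.03],M0),(p+[0,0,.045],M),(p+[0,0,.004],M)],-1,vmax=20,wmax=5)
```

```text
# 2 rows to [ 0.473  -0.1457  0.0735] rate 0.2 err 0.0 q [ 0.05  0.94  0.34  1.94 -0.77  0.4  -0.83]
# 6 rows to [ 0.518 -0.247  0.074] rate 0.29 err 0.0 q [ 0.23  0.99  0.32  1.66 -0.5   0.57 -0.51]
# 3 rows to [ 0.518 -0.247  0.033] rate 0.17 err 0.0 q [ 0.25  1.05  0.28  1.67 -0.52  0.5  -0.49]
[0, 0, 0, 4.9, -1.2, -15, -1, 0, 0, 0, 4.9, -1.2, -15, -1, 0, -0, -4.5, 14.5, -11.5, -0.1, -1, 0, -0, -4.5, 15.3, -10.3, -0.1, -1, 0, -0, -4.5, 16.1, -9.1, -0.1, -1]
[0, -0, -4.5, 16.7, -7.8, -0.1, -1, 0, -0, -4.5, 17.3, -6.5, -0.1, -1, 0, -0, -4.5, 17.8, -5.1, -0.1, -1, -0, 0, 0, -0, -0, 13.7, -1, -0, 0, 0, -0, -0, 13.7, -1]
[-0, 0, 0, -0, -0, 13.7, -1]
```

apply_moves(targets=[0, 0, 0, 4.9, -1.2, -15, -1, 0, 0, 0, 4.9, -1.2, -15, -1, 0, 0, -4.5, 14.5, -11.5, 0, -1, 0, 0, -4.5, 15.3, -10.3, 0, -1, 0, 0, -4.5, 16.1, -9.1, 0, -1])

```text
t: 25.65
ee_pos: [0.4956, -0.1973, 0.0736]
ee_rot: [-0.702, 0.712, 0.001, -0.001]
force: [-0.1, 0.2, -1.4]
opening: 0.158
```

apply_moves(targets=[0, 0, -4.5, 16.7, -7.8, 0, -1, 0, 0, -4.5, 17.3, -6.5, 0, -1, 0, 0, -4.5, 17.8, -5.1, 0, -1, 0, 0, 0, 0, 0, 13.7, -1, 0, 0, 0, 0, 0, 13.7, -1])

```text
t: 26.15
ee_pos: [0.5177, -0.2473, 0.0452]
ee_rot: [0.779, -0.626, -0.001, 0.001]
force: [1.1, 0.3, -1.4]
opening: 0.152
```

apply_moves(targets=[0, 0, 0, 0, 0, 10, -1, 0, 0, 0, 0, 0, 3, -1, 0, 0, 0, 0, 0, 0, -1])

```text
t: 26.45
ee_pos: [0.5174, -0.2473, 0.0326]
ee_rot: [0.78, -0.626, -0.001, 0.001]
force: [1.1, 1.2, -1.9]
opening: 0.157
```

apply_moves(targets=[0, 0, 0, 0, 0, 1.5, -1, 0, 0, 0, 0, 0, 1, -1, 0, 0, 0, 0, 0, 0, -1])

```text
t: 26.75
ee_pos: [0.5178, -0.2478, 0.0307]
ee_rot: [0.78, -0.626, -0.001, 0.001]
force: [-0.0, -0.6, -3.0]
opening: 0.16
```

apply_moves(targets=[0, 0, 0, 0, 0, 1, -1, 0, 0, 0, 0, 0, 0, -1])

```text
t: 26.95
ee_pos: [0.5177, -0.2478, 0.0296]
ee_rot: [0.78, -0.626, -0.001, 0.001]
force: [-0.6, -0.4, -2.3]
opening: 0.156
```

apply_moves(targets=[0, 0, 0, 0, 0, 0.8, -1, 0, 0, 0, 0, 0, 0, -1])

```text
t: 27.15
ee_pos: [0.5177, -0.2478, 0.0292]
ee_rot: [0.78, -0.626, -0.001, 0.001]
force: [-3.0, 1.2, 7.4]
opening: 0.159
```

apply_moves(targets=[0, 0, 0, 0, 0, 0, -0.7, 0, 0, 0, 0, 0, -1, -0.5, 0, 0, 0, 0, 0, -1, -0.2, 0, 0, 0, 0, 0, 0, 0, 0, 0, 0, 0, 0, 0, 0.2])

```text
t: 27.65
ee_pos: [0.5177, -0.2478, 0.0308]
ee_rot: [0.78, -0.626, -0.001, 0.001]
force: [-0.1, -1.1, 0.2]
opening: 0.601
```

apply_moves(targets=[0, 0, 0, 0, 0, -15, 0.2, 0, 0, 0, 0, 0, -30, 0.2, 0, 0, 0, 0, 0, -40, 0.2, 0, 0, 0, 0, 0, -40, 0.2, 0, 0, 0, 0, 0, 0, 0.2])

```text
t: 28.15
ee_pos: [0.5193, -0.2487, 0.1613]
ee_rot: [0.78, -0.626, 0.003, 0.0]
force: [0.7, -0.4, -1.7]
opening: 0.604
```

Run:
```python
from mp import *
s=status.read_state(); print(s["t"],s["ee_pos"],s["force"].round(1))
o=[]
W=frame(*(VICE[1]+VICE[0]@np.array([0,8,8])/1000),-14.65)
c=eyes.capture("top"); a=c["image"][130:310,100:440]; c2=eyes.capture("scene"); u,v=map(int,proj(c2,(.555,-.01,.03))); b=c2["image"][v-45:v+45,u-60:u+110]
a=cv2.resize(a,(680,360),interpolation=2)
b=cv2.resize(b,(450,238),interpolation=2)
z=np.zeros((598,680,3),np.uint8); z[:360]=a; z[360:,:450]=b; cv2.imwrite("pics/z1.png",z)
```

```text
28.15 [ 0.51927736 -0.24869705  0.1613384 ] [ 0.7 -0.4 -1.7]
```

View pics/z1.png

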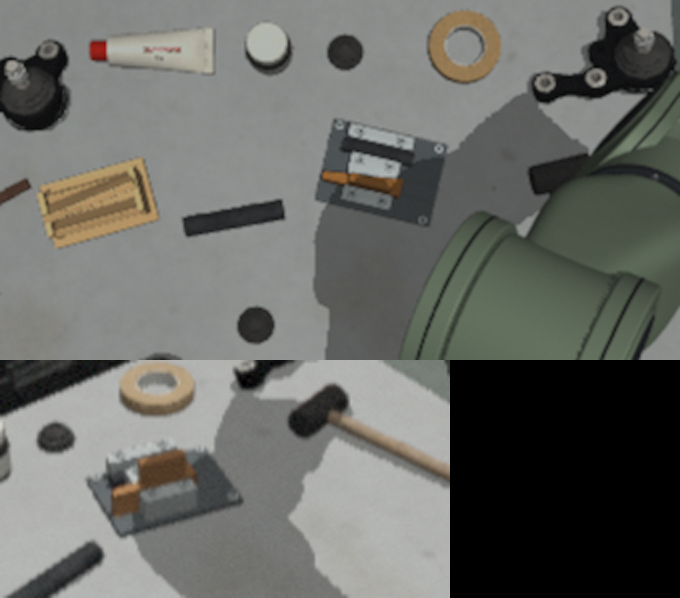

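The mallet lies flat at its old place, at (320,410) in the lower panel. The wedge is seated in the vice at (370,183), with the sleeve between jaw and stop at (378,152), and the bystanders look unmoved. One numeric check of the wedge's travel remains before I hand in.

Run:
```python
from mp import *
def onplane(c,uv,z):
    K=c["mtx"]; T=c["world_from_camera"]; uv=np.asarray(uv,float)
    d=np.stack([(uv[:,0]-K[0,2])/K[0,0],-(uv[:,1]-K[1,2])/K[1,1],-np.ones(len(uv))],-1)@T[:3,:3].T
    return T[:3,3]+d*((z-T[2,3])/d[:,2])[:,None]
c=eyes.capture("top"); hsv=cv2.cvtColor(c["image"],cv2.COLOR_BGR2HSV)
vv,uu=np.where((hsv[...,1]>110)&(hsv[...,0]<22)&(hsv[...,2]>50)); P=(onplane(c,np.c_[uu,vv],.04)-VICE[1])@VICE[0]*1000
P=P[(abs(P[:,0])<30)&(abs(P[:,1])<80)]; print("wedge y ext at z40",P[:,1].min().round(1),P[:,1].max().round(1),"x",P[:,0].min().round(1),P[:,0].max().round(1))
for t in ("sleeve","boot_a","boot_b","paint_jar","tape_roll","grease_tube"): print(t,[(np.round(a["at"],3).tolist(),round(a["confidence"],2)) for a in nets.spot_in(c,t)[:2]])
```

```text
wedge y ext at z40 -37.6 57.5 x -8.8 11.8
sleeve [([0.595, -0.018, 0.027], 0.82), ([0.52, 0.158, 0.024], 0.82)]
boot_a [([0.718, 0.026, 0.015], 0.65), ([0.387, 0.138, 0.016], 0.62)]
boot_b [([0.718, 0.026, 0.015], 0.65), ([0.387, 0.138, 0.016], 0.62)]
paint_jar [([0.709, 0.114, 0.065], 0.95)]
tape_roll [([0.72, -0.127, 0.019], 0.93)]
grease_tube [([0.721, 0.251, 0.024], 0.97)]
```

```bash
python3 -c "
from station import bot
print(bot.finish_job())"
```

```text
the job is handed in; nothing more can be done
None
```

The sleeve is clamped and the job is handed in, at about 28 s on the robot's clock.

**What I did**
- I drew the wedge out of its holder by the rib. It stood loosely in the slot about 46 mm short of home, straight side to the fence, and I let go of it.
- I drove it in with nine advancing mallet taps, pulling the mallet back after each one. The last two of these met hard resistance: 67 N, then 90 N at the wrist (limit 120 N).
- A tenth tap to the same point met 76 N and the mallet got no farther.
- I laid the mallet back flat where it came from and left the gripper clear above it.

**Last checks**
- **Wedge:** the top camera puts its tip 9 to 10 mm beyond the vice origin's zero mark, so its origin is near y = 9.5 to 10 mm. That is at the far end of the 4 to 10 mm tight range.
- **Sleeve:** the network reports it moved about 7 mm towards the stop, more than the jaw's 2.5 to 3.2 mm travel. The network is only good to about 4 mm.
- **Bystanders:** the boots, jar, tape and tube read within about 5 mm of where they started.

**What disagreed or was not checked**
- During the taps the two cameras' wedge readings differed by up to 8 mm, so I relied on the tap forces and the final image.
- The jaw joint's travel could not be read directly.
- My first approach to the rib ran into the limit of joint 6. I finished with the tool tilted 40 degrees along the rib instead.

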